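# Fan the amplifier boards along the test tray

### The job

Fan the four circuit boards into an overlapping row along the tray, like shingles, so that every terminal block stays uncovered for probing: lay the widest squarely on the sloping rest with its terminal block at the high end, then the others in order of width, narrowest last, each lying on the one before, straight and centred on it, with its terminal block at the same end and about 30 mm further along. The boards are delicate: grip them lightly (no more than about 40 N), lay them down softly without dropping or pressing them, and leave the other things on the bench where they are.

Things in the scene. Friction and masses are not known exactly. Their poses are not given: they have to be found in the camera images.
- tray: Aluminium tray fixed to the table, 206 long (its x axis) x 100 wide (y) outside. Origin: centre of the underside; floor top at z = 4. Walls 3 thick: side walls and the +x end wall reach z = 12, the -x end wall z = 16. It carries the sloping rest at its -x end. The row runs along +x. (Fixed instruments up to 270 high line the bench's left, right and far edges, clear of the work.)
- rest: Grey sloping rest fixed inside the tray, 76 long x 84 wide, high at the tray's -x end and running down at 9.6 degrees (0.1674 rad) to the tray floor. Origin: on its sloping surface where the centre of the first board's underside belongs; x axis points down the slope along the row, y across the tray, z normal to the slope. The slope ends up 39 from the origin at the top, 5 before the end wall.
- board_1: Widest circuit board: 80 (x) x 62 (y) x 5, aluminium below, green on top, about 86 g; starts flat on the table. Black terminal block along its -x edge: x -40 to -28, z 5 to 21, full width. Origin: centre of the underside, z up. Belongs on the rest, origin on the rest's origin, axes alike.
- board_1_grip (a point): Middle of board_1's terminal block, at (-34, 0, 13) in its frame: the place to grip, 62 wide across y, closing on the block's two ends (nothing stands beside them; fingertips may go down to the board's top face, 8 below this point).
- board_2: Second widest circuit board: 80 (x) x 52 (y) x 5, aluminium below, green on top, about 77 g; starts flat on the table. Black terminal block along its -x edge: x -40 to -28, z 5 to 21, full width. Origin: centre of the underside, z up. Belongs on board_1, parallel, origin at (30, 0, 5) in its frame; the plain end then just reaches the tray floor.
- board_2_grip (a point): Middle of board_2's terminal block, at (-34, 0, 13) in its frame: the place to grip, 52 wide across y, closing on the block's two ends (nothing stands beside them; fingertips may go down to the board's top face, 8 below this point).
- board_3: Third widest circuit board: 80 (x) x 42 (y) x 5, aluminium below, green on top, about 68 g; starts flat on the table. Black terminal block along its -x edge: x -40 to -28, z 5 to 21, full width. Origin: centre of the underside, z up. Belongs on board_2, parallel, origin at (30, 0, 5) in its frame; the plain end then just reaches the tray floor.
- board_3_grip (a point): Middle of board_3's terminal block, at (-34, 0, 13) in its frame: the place to grip, 42 wide across y, closing on the block's two ends (nothing stands beside them; fingertips may go down to the board's top face, 8 below this point).
- board_4: Narrowest circuit board: 80 (x) x 32 (y) x 5, aluminium below, green on top, about 59 g; starts flat on the table. Black terminal block along its -x edge: x -40 to -28, z 5 to 21, full width. Origin: centre of the underside, z up. Belongs on board_3, parallel, origin at (30, 0, 5) in its frame; the plain end then just reaches the tray floor.
- board_4_grip (a point): Middle of board_4's terminal block, at (-34, 0, 13) in its frame: the place to grip, 32 wide across y, closing on the block's two ends (nothing stands beside them; fingertips may go down to the board's top face, 8 below this point).
- spool: Bystander, loose: steel solder spool, 52 across, 38 high. Origin: centre of its underside. Leave it alone.
- cleaner: Bystander, loose: white bottle, 34 across, 95 high. Origin: centre of its underside. Leave it alone.
- attenuator: Bystander, loose: small round metal RF attenuator standing on end, 28 across, 48 high. Origin: centre of its underside. Leave it alone.
- driver: Bystander, loose: screwdriver lying down, 170 long. Origin: centre of its underside. Leave it alone.
- multimeter: Bystander, loose: black hand multimeter lying flat, 150 x 75 x 42. Origin: centre of its underside. Leave it alone.
- parts_box: Bystander, loose: clear open compartment box 80 x 110 x 30. Origin: centre of its underside. Leave it alone.
- calliper: Bystander, loose: steel calliper lying flat, 150 long, 50 wide, 8 high. Origin: centre of its underside. Leave it alone.

How it is judged:
On the way, in this order (a step that is already met when the one before it is completed fails the run):
1. the widest board lies on the rest (x of board_1 in the frame of rest between -0.012 and 0.012 m and x of board_1_grip in the frame of rest between -0.048 and -0.022 m and y of board_1 in the frame of rest between -0.009 and 0.009 m and z of board_1 in the frame of rest between -0.0025 and 0.0025 m and angle between the y axis of board_1 and the y axis of rest, either way round below 0.14 rad and angle between the x axis of board_1 and the x axis of rest, either way round below 0.14 rad and angle between board_1's own z axis and vertical below 0.35 rad), for 0.2 s.
2. the second widest board lies shingled on the one before (x of board_2 in the frame of board_1 between 0.022 and 0.038 m and x of board_2_grip in the frame of board_1 between -0.014 and 0.006 m and y of board_2 in the frame of board_1 between -0.009 and 0.009 m and z of board_2 in the frame of board_1 between 0.0025 and 0.0075 m and angle between the y axis of board_2 and the y axis of rest, either way round below 0.14 rad and angle between the x axis of board_2 and the x axis of rest, either way round below 0.14 rad and angle between board_2's own z axis and vertical below 0.35 rad), for 0.2 s.
3. the third widest board lies shingled on the one before (x of board_3 in the frame of board_2 between 0.022 and 0.038 m and x of board_3_grip in the frame of board_2 between -0.014 and 0.006 m and y of board_3 in the frame of board_2 between -0.009 and 0.009 m and z of board_3 in the frame of board_2 between 0.0025 and 0.0075 m and angle between the y axis of board_3 and the y axis of rest, either way round below 0.14 rad and angle between the x axis of board_3 and the x axis of rest, either way round below 0.14 rad and angle between board_3's own z axis and vertical below 0.35 rad), for 0.2 s.
4. the narrowest board lies shingled on the one before (x of board_4 in the frame of board_3 between 0.022 and 0.038 m and x of board_4_grip in the frame of board_3 between -0.014 and 0.006 m and y of board_4 in the frame of board_3 between -0.009 and 0.009 m and z of board_4 in the frame of board_3 between 0.0025 and 0.0075 m and angle between the y axis of board_4 and the y axis of rest, either way round below 0.14 rad and angle between the x axis of board_4 and the x axis of rest, either way round below 0.14 rad and angle between board_4's own z axis and vertical below 0.35 rad), for 0.2 s.
At the end, for the whole second after the job is handed in: All boards released and still: board_1 on the rest (within 12 mm along, 9 across), each next one lying on the one before, 22 to 38 mm further along, within 9 mm across and 2.5 mm of touching flat, blocks towards the high end, axes within 0.14 rad of the rest's (all of step 1 and all of step 2 and all of step 3 and all of step 4 and linear speed of each of board_1, board_2, board_3, board_4 below 0.01 m/s and contact force between each of board_1, board_2, board_3, board_4 and the fingers below 0.1 N).
It fails at once if a bystander is shifted by more than 30 mm (distance of any of spool, cleaner, attenuator, driver, multimeter, parts_box, calliper from where it was at the start of the episode above 0.03 m).
It fails at once if a board is squeezed hard (over 150 N, both fingers added) (contact force between any of board_1, board_2, board_3, board_4 and the fingers above 150 N).
It fails at once if a board is pressed hard onto the tray, its rest or another board (over 100 N) (contact force between any of board_1, board_2, board_3, board_4 and tray above 100 N or contact force between any of board_2, board_3, board_4 and board_1 above 100 N or contact force between any of board_3, board_4 and board_2 above 100 N or contact force between board_4 and board_3 above 100 N).
It fails at once if a board is dropped (it falls faster than 0.45 m/s out of the fingers, about 10 mm) ((linear speed of board_1 above 0.45 m/s and contact force between board_1 and the fingers below 0.1 N) or (linear speed of board_2 above 0.45 m/s and contact force between board_2 and the fingers below 0.1 N) or (linear speed of board_3 above 0.45 m/s and contact force between board_3 and the fingers below 0.1 N) or (linear speed of board_4 above 0.45 m/s and contact force between board_4 and the fingers below 0.1 N)).
It also fails if it takes over 72 s, if anything falls off the work surface, if the arm or the gripper's body presses on something with over 40 N, if the wrist force passes 120 N, or if a joint passes its speed limit or range.

### The arm

A 7-joint arm with a two-finger parallel gripper is mounted at the origin on the work surface. World frame = base frame: x ahead of the robot, y to its left, z up, the work surface at z = 0. Lengths are in m, angles in rad, forces in N, time in s.
With the tool pointing down it reaches from about 0.4 to 0.925 m from the base axis. Payload 4.1 kg.
Tool frame: the origin (TCP) lies at the very end of the fingers, on their centre line; the grasp point (between the pads) lies 19 mm behind it; z points along the fingers, y is the line along which they close (so a half turn about z gives the same grasp; the last joint's range is limited). The gripper opens to 85 mm and grips with 20 to 120 N. Pads are 22 mm wide; open, the fingers measure 114 mm over their backs; the gripper's body (76 mm by 85 mm) begins 54 mm behind the grasp point. The pads swing forward as they close: fully open they stand 13 mm farther back than shut.
Start: joints at [-1.335, 0.398, 0.045, 1.537, -0.019, 1.207, -0.051], TCP at [0.214, 0.614, 0.231] pointing down, gripper open.
Joint ranges: [-2.82, 2.82], [-0.49, 2.23], [-1.37, 1.46], [0, 2.46], [-1.36, 4.5], [0.23, 2], [-2.94, 2.94]. Speed limits (rad/s): [2.57, 2.57, 3.14, 3.14, 3.14, 3.14, 3.14].

### API

Orientations are given as [roll, pitch, yaw] about the fixed x, y, z axes, in that order (R = Rz(yaw) Ry(pitch) Rx(roll)).
In Python, from rig import get_obs, read_camera, finish_job gives the robot as it stands. The module is installed in compiled form; this text tells all that it offers.
- The arm moves only by the tool carry_out, never from a script. Its argument "deltas" is a list of rows, each an object with "linear": the shift along the tool's x, y, z scaled (see below), a list of three; "dr": the turn, a rotation vector about the tool's x, y, z scaled (see below), a list of three. A call has 1 to 5 rows; each row is the pose to reach, as a shift and turn from the pose commanded when the call began, along the tool's axes at that moment; what a row does not reach only later rows make up. The controller multiplies each number of a shift by 0.1 m and each number of a turn by 120 degrees. A row lasts 1/10 s, in which the tool goes at most 50 mm and 8.59 degrees, less where a joint would pass 70% of its speed; a pose out of reach is approached as far as the arm can. A call with a number of a shift or a turn outside -1 to 1 is refused whole. A call with a gripper value outside its range is refused whole. "grip" is the opening, from 0 (shut) to 1 (fully open), set as the call begins (left out, the last holds). The fingers move at their own pace and stop on an object; "force" is the grip in N (left out, the last holds). Time passes only in rows, so rows that repeat a pose let the fingers close. It gives the time, the measured TCP pose, the force, the opening and the grip force at its end, in the units of the state.
- get_obs(): the state, without advancing time (a new reading comes with each control period).
- read_camera(name): name is "side" or "top"; returns a dict with "color" (420x560x3 uint8, red, green, blue), "fov_y" (degrees; the focal length in pixels is half the picture's height over the tangent of half this angle, whatever the lens; pixels are square), "cx", "cy" (the principal point, pixels), "position" and "orientation" of the camera in the world. Camera axes: x right, y up, looking along -z (the intrinsics and any distortion apply to the point x, -y, -z); pixel columns grow to the right and rows downward; lengths in m; the calibration is good to about 2 mm. A picture is of the moment at which its call begins. There is no depth.
- finish_job(): hands the job in; it is judged then, once.
The state is a dict: "time_s": time; "joint_pos": joint angles; "joint_vel": joint speeds; "joint_torque": joint torques, N m; "tcp_pos": TCP position; "ee_rot": TCP orientation; "wrist_force": force on the tool from outside, world axes, zero at the start; "torque": the same for the moment, N m; "opening": finger opening in m; "finger_force": force on a finger pad.
Only numpy, scipy, OpenCV 4.12 (cv2) and the standard library are available. Lean on these libraries where they do the work, as an engineer would, in place of code of your own. Each camera call takes 0.05 s, during which the arm holds its last target. There are 200 camera calls.

## Working session

There is one attempt and no reset: what is moved stays moved. The work goes in short steps, Python scripts to look and compute and a tool call to move; the robot and the scene stay as the last step left them, time stands still between calls to the robot, and variables do not carry over. Pictures are saved under pics/ and viewed, at most 10 in all, crops included, and the job is handed in when it is done.

Besides the shell and the picture viewer there is one more tool, called after "Emit:" as name(argument=value, ...) on one line, values as JSON. carry_out: Moves the arm, as the interface text tells. Its arguments: {"type":"object","properties":{"deltas":{"type":"array"},"grip":{"type":"number"},"force":{"type":"number"}},"required":["deltas"]}

```bash
mkdir -p pics
python3 - <<'E'
from rig import *
import cv2
o=get_obs();print({k:o[k] for k in('time_s','tcp_pos','ee_rot','opening','wrist_force')})
for n in('top','side'):
    c=read_camera(n);print({k:v for k,v in c.items() if k!='color'})
    cv2.imwrite(f'pics/{n}0.png',c['color'][:,:,::-1])
E
```

```text
{'time_s': 0.0, 'tcp_pos': array([0.21333385, 0.61332511, 0.23025979]), 'ee_rot': array([-3.13963593e+00,  1.23829241e-04,  2.80693374e+00]), 'opening': 0.08550717236636386, 'wrist_force': array([ 0.07690229,  0.78749012, -0.30138013])}
{'fov_y': 57.167647303339734, 'cx': 279.7355599904543, 'cy': 217.0588469825512, 'position': array([ 0.28809771, -0.02732035,  0.97801806]), 'orientation': array([ 0.19350463,  0.02597844, -1.54730712])}
{'fov_y': 47.06645318156322, 'cx': 284.23105119972206, 'cy': 211.49073339647617, 'position': array([ 0.4751636 , -0.77087028,  0.84482617]), 'orientation': array([ 0.7430406 , -0.01549771, -0.00979986])}
```

View pics/top0.png

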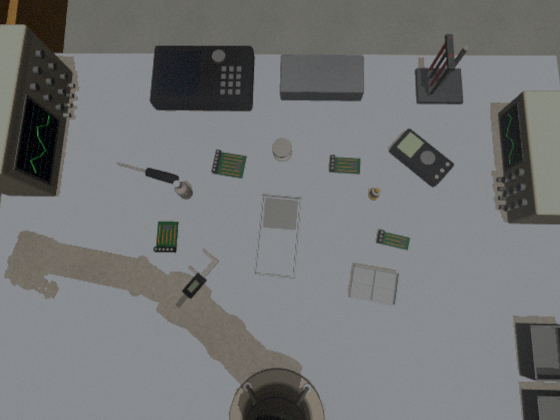

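View pics/side0.png

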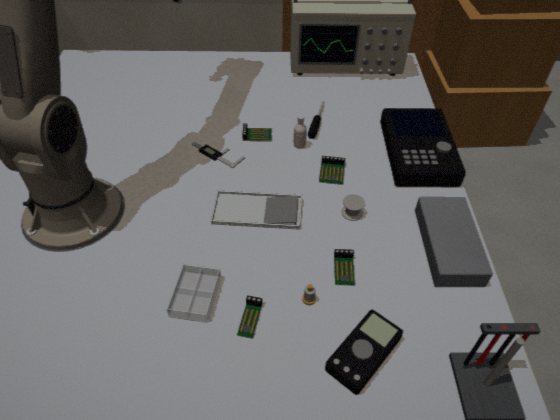

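Top view: tray in the middle (rest at its far end, pixel ~(281,213)), boards at (229,164), (167,237), (345,165), (393,240), with the terminal blocks at their left, bottom, left and left respectively. The side view shows the same four boards at (332,170), (258,134), (344,267), (250,317).

```bash
cat > h.py <<'E'
from rig import *
import cv2, numpy as np
from scipy.spatial.transform import Rotation as R
def cast(c,uv,z):
    f=210/np.tan(np.radians(c['fov_y'])/2); uv=np.atleast_2d(uv).astype(float)
    d=np.c_[(uv[:,0]-c['cx'])/f,-(uv[:,1]-c['cy'])/f,-np.ones(len(uv))]
    d=R.from_euler('xyz',c['orientation']).apply(d); p=c['position']
    return p+d*((z-p[2])/d[:,2])[:,None]
def blobs(m,amin):
    n,l,s,ce=cv2.connectedComponentsWithStats(m.astype(np.uint8))
    return [(l==i,ce[i],s[i,4]) for i in range(1,n) if s[i,4]>=amin]
def rect(c,mask,z):
    "min-area rect of a mask cast on a height: centre, (long, short), yaw of long (deg), all mm"
    k,_=cv2.findContours(cv2.resize(mask.astype(np.float32),None,fx=4,fy=4,interpolation=cv2.INTER_LINEAR).__gt__(.5).astype(np.uint8),cv2.RETR_EXTERNAL,cv2.CHAIN_APPROX_NONE)
    p=max(k,key=len)[:,0]; p=(p+.5)/4-.5
    w=cast(c,p,z)[:,:2]*1000
    b=cv2.boxPoints(cv2.minAreaRect(w.astype(np.float32)))
    e1,e2=b[1]-b[0],b[2]-b[1]
    if np.linalg.norm(e1)<np.linalg.norm(e2): e1,e2=e2,e1
    return b.mean(0).round(1),np.round([np.linalg.norm(e1),np.linalg.norm(e2)],1),round(float(np.degrees(np.arctan2(e1[1],e1[0]))),1)
def masks(c):
    h=cv2.cvtColor(c['color'],cv2.COLOR_RGB2HSV).astype(int); H,S,V=h[...,0],h[...,1],h[...,2]
    return ((H>25)&(H<95)&(S>70)&(V>25)), V<60, h
E
python3 - <<'E'
from h import *
for n in('top','side'):
    c=read_camera(n); g,d,h=masks(c); print(n)
    g=cv2.morphologyEx(g.astype(np.uint8),cv2.MORPH_CLOSE,np.ones((3,3)))
    for m,ce,a in blobs(g,80):
        near=cv2.dilate(m.astype(np.uint8),np.ones((9,9)))>0
        bd=[(x.round(),k) for q,x,k in blobs(d&~m&near,6)]
        print(ce.round(1),a,rect(c,m,.005),'whole',rect(c,m|(d&near),.005),'dark',rect(c,d&near&~m,.021)[0] if (d&near&~m).any() else None)
    im=c['color']
    if n=='top':
        t=[im[145:183,205:255],im[145:183,322:372],im[215:260,140:190],im[220:258,370:420]]
    else: t=[im[150:190,310:360],im[245:290,320:370],im[120:150,230:280],im[290:342,225:275]]
    t=[cv2.resize(cv2.copyMakeBorder(x,0,55-x.shape[0],0,0,0),None,fx=5,fy=5,interpolation=0) for x in t]
    globals()[n]=np.hstack(t)
o=cv2.resize(np.vstack([top,side]),(800,440),interpolation=0)
cv2.imwrite('pics/b.png',o[:,:,::-1])
c=read_camera('top')
cv2.imwrite('pics/tray.png',cv2.resize(c['color'][185:285,240:316,::-1],None,fx=6,fy=6,interpolation=1)[:600])
E
```

```text
top
[509.6 136.6] 140 (array([ 703.9, -598.1], dtype=float32), array([145.5,  24.6], dtype=float32), -6.6) whole (array([ 704.3, -598.1], dtype=float32), array([170.7,  45.9], dtype=float32), -6.7) dark [ 697.4 -588.7]
[ 39.7 144.2] 187 (array([670.1, 659.5], dtype=float32), array([169.6,  41.8], dtype=float32), -1.5) whole (array([670.2, 660.9], dtype=float32), array([192.2,  67.8], dtype=float32), 0.9) dark [664.  649.5]
[230.1 164.3] 449 (array([617.7, 134.7], dtype=float32), array([68.9, 61.7], dtype=float32), 81.5) whole (array([619.8, 140.2], dtype=float32), array([80.8, 64. ], dtype=float32), 81.1) dark [619.5 170.1]
[346.1 164.9] 230 (array([ 621.1, -171.4], dtype=float32), array([65. , 40.8], dtype=float32), 89.8) whole (array([ 621. , -166.3], dtype=float32), array([75.7, 40.6], dtype=float32), -89.2) dark [ 601.4 -130.2]
[166.8 234.7] 439 (array([427.9, 292. ], dtype=float32), array([66.9, 52. ], dtype=float32), -0.1) whole (array([422.8, 294.1], dtype=float32), array([77.4, 56.2], dtype=float32), -0.5) dark [389.1 288.9]
[394.7 239.8] 224 (array([ 423.8, -291. ], dtype=fl
[... 501 characters left out ...]
dtype=float32), array([77.2, 70. ], dtype=float32), 0.5) dark [391.1 280.6]
[331.6 172.3] 388 (array([618. , 136.6], dtype=float32), array([73.8, 60.3], dtype=float32), 81.1) whole (array([619.6, 144.8], dtype=float32), array([92.1, 61. ], dtype=float32), 81.1) dark [622.4 162. ]
[344. 270.] 452 (array([ 621.5, -168. ], dtype=float32), array([72.9, 40.9], dtype=float32), 87.0) whole (array([ 622.9, -163. ], dtype=float32), array([84.8, 43.8], dtype=float32), 87.5) dark [ 621.6 -140.4]
[249.2 319.5] 424 (array([ 424.2, -288. ], dtype=float32), array([72. , 31.7], dtype=float32), 77.3) whole (array([ 425.4, -283.2], dtype=float32), array([81.9, 34.2], dtype=float32), 79.9) dark [ 432.3 -259.1]
```

View pics/b.png

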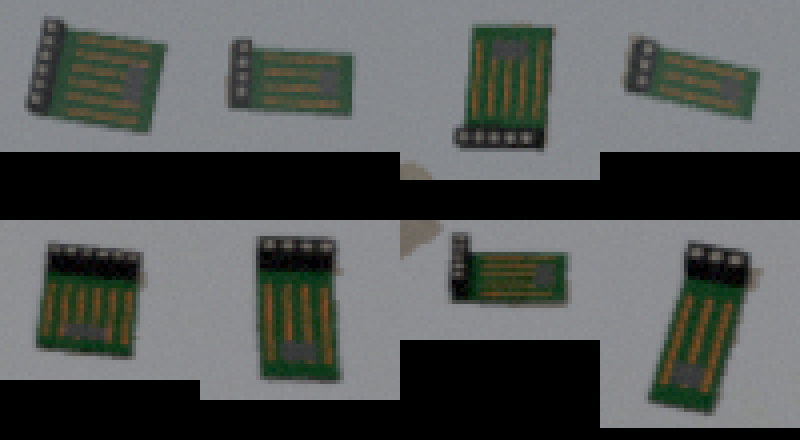

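View pics/tray.png

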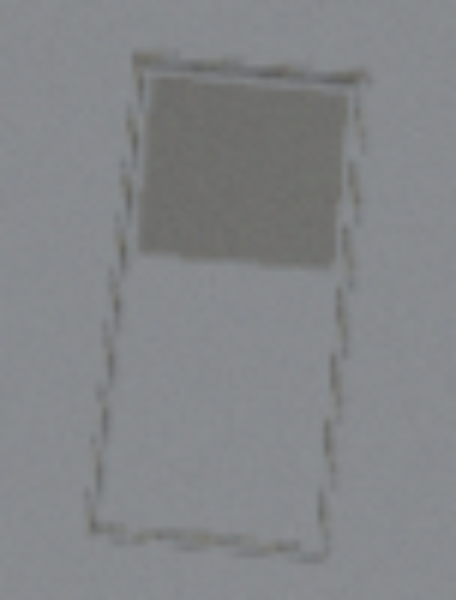

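Boards identified by measured widths: 61.7 at (618,135), 52 at (428,292), 41 at (621,-171), 31 at (424,-291) mm. The crop shows the grey rest with corners at about (266,198), (298,201), (295,230), (263,227) in full-image pixels. Now the rest's pose.

```bash
cat >> h.py <<'E'
def plan(p0,e0,p1,e1,vmax=40.,wmax=8.5):
    "one move from pose to pose: units for carry_out, rows needed"
    A,B=R.from_euler('xyz',e0),R.from_euler('xyz',e1)
    l=A.inv().apply(np.subtract(p1,p0)); w=(A.inv()*B).as_rotvec()
    print('lin',(l/.1).round(3),'dr',(np.degrees(w)/120).round(3),'rows',round(max(np.linalg.norm(l)*1000/vmax,np.degrees(np.linalg.norm(w))/wmax),1))
E
python3 - <<'E'
from h import *
s=np.sin(.1674);k=np.cos(.1674)
for n,box in(('top',(255,190,305,240)),('side',(260,190,306,230))):
    c=read_camera(n); x0,y0,x1,y1=box
    hsv=cv2.cvtColor(c['color'],cv2.COLOR_RGB2HSV)[y0:y1,x0:x1]; v=cv2.GaussianBlur(hsv[...,2],(3,3),0)
    t,m=cv2.threshold(v,0,1,cv2.THRESH_BINARY_INV|cv2.THRESH_OTSU)
    m=cv2.morphologyEx(m,cv2.MORPH_OPEN,np.ones((5,5)))
    mm=max(blobs(m,100),key=lambda b:b[2]); full=np.zeros((420,560),bool); full[y0:y1,x0:x1]=mm[0]
    print(n,t,mm[2],mm[1]+[x0,y0],'rect z=10.4',rect(c,full,.0104))
    kk,_=cv2.findContours(full.astype(np.uint8),cv2.RETR_EXTERNAL,cv2.CHAIN_APPROX_NONE)
    b=cv2.boxPoints(cv2.minAreaRect(kk[0])); print(b.round(1).tolist())
    for q in b:
        w=cast(c,q,.004)[0]; 
        if w[0]>.5: w=cast(c,q,.0168)[0]
        print((w*1000).round(1))
    # tray outline, dark thin lines -> skip; neighbours of interest
c=read_camera('top')
for nm,uv,z in(('parts',(373,266),.03),('partsL',(356,265),.03),('att',(374,193),.03),('cleaner',(182,188),.05),('calTip',(217,253),.005),('spool',(282,150),.03)): print(nm,(cast(c,uv,z)[0]*1000).round())
E
```

```text
top 126.0 1104 [279.99637681 211.74094203] rect z=10.4 (array([491.2,   1.5], dtype=float32), array([90., 89.], dtype=float32), -1.3)
[[262.3999938964844, 227.5], [264.20001220703125, 194.1999969482422], [298.1000061035156, 196.10000610351562], [296.29998779296875, 229.39999389648438]]
[450.2  46.4   4. ]
[535.2  43.5  16.8]
[531.6 -43.8  16.8]
[447.  -40.5   4. ]
side 114.0 1118 [281.37924866 211.76744186] rect z=10.4 (array([488.8,  -2.5], dtype=float32), array([114. ,  82.4], dtype=float32), 89.9)
[[263.29998779296875, 227.1999969482422], [265.70001220703125, 193.3000030517578], [301.3999938964844, 195.8000030517578], [298.8999938964844, 229.8000030517578]]
[447.1 -47.8   4. ]
[450.9  62.    4. ]
[537.2  41.2  16.8]
[528.1 -66.1  16.8]
parts [ 356. -228.   30.]
partsL [ 358. -187.   30.]
att [ 539. -235.   30.]
cleaner [539. 248.  50.]
calTip [382. 160.   5.]
spool [651.  -0.  30.]
```

Run:
```python
from h import *
c=read_camera('top')
def W(uv,z): return (cast(c,[uv[0]/6+240-.42,uv[1]/6+185-.42],z)[0]*1000)
def fit(P,Q):
    M,_=cv2.estimateAffinePartial2D(np.float32(P),np.float32(Q)); return M, np.hypot(*M[:,0]), np.degrees(np.arctan2(M[1,0],M[0,0]))
# local tray coords: +x toward robot (image down), +y : tray y = z x x
L=[(-95,-42),(-95,42),(-19,42),(-19,-42)]  # image TL is +Y world -> local y = -
uv=[((155,78),.0168),((348,95),.0168),((332,267),.004),((137,250),.004)]
Q=[W(u,z)[:2] for u,z in uv]
M,sc,a=fit(L,Q); print(np.round(Q,1),sc,a,(M@[0,0,1]).round(1),'origin',(M@[-56.5,0,1]).round(1))
L2=[(-103,-50),(-103,50),(103,50),(103,-50)]
uv=[((133,55),.016),((366,75),.016),((325,555),.012),((92,530),.012)]
Q2=[W(u,z)[:2] for u,z in uv]
M,sc,a=fit(L2,Q2); print(np.round(Q2,1),sc,a,(M@[0,0,1]).round(1),'origin',(M@[-56.5,0,1]).round(1))
```

```text
[[526.2  40.1]
 [520.1 -42.6]
 [447.8 -37.1]
 [453.5  46.4]] 0.9762035253774719 175.67413429510376 [431.4   5.9] origin [486.4   1.7]
[[536.4  49.9]
 [529.3 -50.2]
 [326.  -36. ]
 [334.1  60.7]] 0.986413992177678 176.3140899266467 [431.4   6.1] origin [487.1   2.5]
```

```bash
cat >> h.py <<'E'
from scipy.spatial.transform import Slerp
O=np.array([.4865,.002,.0105]); YT=np.radians(176)
def rest_pose(x,h,y=0.,tilt=.1674,O=O,YT=YT):
    "tool pose whose TCP is at rest-frame (x,y,h); tool x = -board x"
    B=R.from_euler('xyz',[0,tilt,YT]); Bs=R.from_euler('xyz',[0,.1674,YT])
    T=B*R.from_euler('y',np.pi)   # x->-x, z->-z
    return O+Bs.apply([x,y,h]),T.as_euler('xyz')
def down(x,y,z,yaw): return np.array([x,y,z]),np.array([np.pi,0,np.radians(yaw)])
def go(p0,e0,p1,e1,v=45.,w=8.4,dec=2):
    "split a move in calls of 5 rows; follow the rounding"
    A,B=R.from_euler('xyz',e0),R.from_euler('xyz',e1)
    rows=max(np.linalg.norm(p1-p0)*1000/v,np.degrees((A.inv()*B).magnitude())/w,.1)
    n=int(np.ceil(rows/5)); S=Slerp([0,1],R.concatenate([A,B])); P,C=np.array(p0,float),A
    for i in range(1,n+1):
        l=(C.inv().apply(p0+(p1-p0)*i/n-P)/.1).round(dec); q=(np.degrees((C.inv()*S(i/n)).as_rotvec())/120).round(max(dec,3))
        print('lin',(l+0).tolist(),'dr',(q+0).tolist())
        P=P+C.apply(l*.1); C=C*R.from_rotvec(np.radians(q*120))
    print('rows/call %.1f'%(rows/n),'end',P.round(4),C.as_euler('xyz').round(4)); return P,C.as_euler('xyz')
def now():
    o=get_obs(); return o['tcp_pos'],o['ee_rot']
E
python3 - <<'E'
from h import *
p,e=now()
q=go(p,e,*down(.6236,.1743,.12,81.5)); print('descend'); go(*q,*down(.6236,.1743,.006,81.5),dec=3)
print(rest_pose(-.034,.006))
E
```

```text
lin [-1.77, -0.93, 0.37] dr [0.0, 0.0, 0.22]
lin [-2.01, -0.05, 0.37] dr [0.0, 0.0, 0.221]
lin [-1.81, 0.85, 0.37] dr [0.0, 0.0, 0.22]
rows/call 4.5 end [0.6238 0.1747 0.1203] [3.1416e+00 1.0000e-04 1.4225e+00]
descend
lin [-0.004, -0.001, 1.143] dr [0.0, 0.0, 0.0]
rows/call 2.5 end [0.6237 0.1743 0.006 ] [3.1416e+00 1.0000e-04 1.4225e+00]
(array([ 5.18945780e-01, -2.68829933e-04,  2.20811827e-02]), array([-3.14159265, -0.1674    , -0.06981317]))
```

```bash
sed -i "s|n=int(np.ceil(rows/5));|n=int(np.ceil(max(rows/5,np.linalg.norm(p1-p0)/.099)));|" h.py
python3 - <<'E'
from h import *
p,e=now()
q=go(p,e,*down(.6236,.1743,.11,81.5)); print('descend'); go(*q,*down(.6236,.1743,.02,81.5),dec=3)
E
```

```text
lin [-0.76, -0.4, 0.17] dr [0.0, 0.0, 0.094]
lin [-0.82, -0.25, 0.18] dr [0.0, 0.0, 0.095]
lin [-0.86, -0.07, 0.17] dr [0.0, 0.0, 0.094]
lin [-0.85, 0.09, 0.17] dr [0.0, 0.0, 0.095]
lin [-0.82, 0.26, 0.18] dr [0.0, 0.0, 0.094]
lin [-0.75, 0.41, 0.17] dr [0.0, 0.0, 0.095]
lin [-0.66, 0.56, 0.17] dr [0.0, 0.0, 0.094]
rows/call 1.9 end [0.6238 0.1741 0.1103] [3.1416e+00 1.0000e-04 1.4225e+00]
descend
lin [0.002, -0.002, 0.903] dr [0.0, 0.0, 0.0]
rows/call 2.0 end [0.6236 0.1743 0.02  ] [3.1416e+00 1.0000e-04 1.4225e+00]
```

Emit:
carry_out(deltas=[{"linear": [-0.38, -0.2, 0.08], "dr": [0, 0, 0.047]}, {"linear": [-0.76, -0.4, 0.17], "dr": [0, 0, 0.094]}, {"linear": [-0.76, -0.4, 0.17], "dr": [0, 0, 0.094]}], grip=1)

```text
time_s: 0.75
tcp_pos: [0.2789, 0.5448, 0.2133]
ee_rot: [-3.138, 0.006, 2.598]
wrist_force: [1.2, -0.6, -0.5]
opening: 0.0854
finger_force: 0.0
```

Emit:
carry_out(deltas=[{"linear": [-0.41, -0.12, 0.09], "dr": [0, 0, 0.047]}, {"linear": [-0.82, -0.25, 0.18], "dr": [0, 0, 0.095]}, {"linear": [-0.82, -0.25, 0.18], "dr": [0, 0, 0.095]}])

```text
time_s: 1.05
tcp_pos: [0.3361, 0.4812, 0.1954]
ee_rot: [-3.139, 0.006, 2.399]
wrist_force: [0.5, -0.4, 0.5]
opening: 0.0851
finger_force: 0.0
```

Emit:
carry_out(deltas=[{"linear": [-0.43, -0.03, 0.09], "dr": [0, 0, 0.047]}, {"linear": [-0.86, -0.07, 0.17], "dr": [0, 0, 0.094]}, {"linear": [-0.86, -0.07, 0.17], "dr": [0, 0, 0.094]}])

```text
time_s: 1.35
tcp_pos: [0.3947, 0.4188, 0.1787]
ee_rot: [-3.14, 0.005, 2.203]
wrist_force: [-0.2, -0.2, -0.8]
opening: 0.0851
finger_force: 0.0
```

Emit:
carry_out(deltas=[{"linear": [-0.42, 0.04, 0.09], "dr": [0, 0, 0.047]}, {"linear": [-0.85, 0.09, 0.17], "dr": [0, 0, 0.095]}, {"linear": [-0.85, 0.09, 0.17], "dr": [0, 0, 0.095]}])

```text
time_s: 1.65
tcp_pos: [0.4522, 0.3565, 0.1618]
ee_rot: [3.142, 0.005, 2.005]
wrist_force: [-1.4, -0.9, -1.3]
opening: 0.0849
finger_force: 0.0
```

Emit:
carry_out(deltas=[{"linear": [-0.41, 0.13, 0.09], "dr": [0, 0, 0.047]}, {"linear": [-0.82, 0.26, 0.18], "dr": [0, 0, 0.094]}, {"linear": [-0.82, 0.26, 0.18], "dr": [0, 0, 0.094]}])

```text
time_s: 1.95
tcp_pos: [0.5102, 0.2937, 0.1438]
ee_rot: [3.141, 0.005, 1.809]
wrist_force: [0.2, -0.5, 0.6]
opening: 0.0855
finger_force: 0.0
```

Emit:
carry_out(deltas=[{"linear": [-0.37, 0.2, 0.09], "dr": [0, 0, 0.047]}, {"linear": [-0.75, 0.41, 0.17], "dr": [0, 0, 0.095]}, {"linear": [-0.75, 0.41, 0.17], "dr": [0, 0, 0.095]}])

```text
time_s: 2.25
tcp_pos: [0.568, 0.2311, 0.127]
ee_rot: [3.14, 0.005, 1.611]
wrist_force: [-1.3, -1.0, -0.4]
opening: 0.0853
finger_force: 0.0
```

Emit:
carry_out(deltas=[{"linear": [-0.33, 0.28, 0.09], "dr": [0, 0, 0.047]}, {"linear": [-0.66, 0.56, 0.17], "dr": [0, 0, 0.094]}, {"linear": [-0.66, 0.56, 0.17], "dr": [0, 0, 0.094]}, {"linear": [-0.66, 0.56, 0.17], "dr": [0, 0, 0.094]}])

```text
time_s: 2.65
tcp_pos: [0.6238, 0.1742, 0.1101]
ee_rot: [-3.141, -0.0, 1.423]
wrist_force: [-0.2, 0.9, -0.3]
opening: 0.0856
finger_force: 0.0
```

Emit:
carry_out(deltas=[{"linear": [0, 0, 0.4], "dr": [0, 0, 0]}, {"linear": [0, 0, 0.8], "dr": [0, 0, 0]}, {"linear": [0, 0, 0.8], "dr": [0, 0, 0]}], force=30)

```text
time_s: 2.95
tcp_pos: [0.6178, 0.1765, 0.0252]
ee_rot: [-3.13, 0.003, 1.427]
wrist_force: [-1.3, 0.1, -0.8]
opening: 0.0855
finger_force: 0.0
```

Emit:
carry_out(deltas=[{"linear": [0, 0, 0.1], "dr": [0, 0, 0]}, {"linear": [0, 0, 0.23], "dr": [0, 0, 0]}, {"linear": [0, 0, 0.23], "dr": [0, 0, 0]}])

```text
time_s: 3.25
tcp_pos: [0.6233, 0.1747, 0.007]
ee_rot: [-3.141, -0.0, 1.423]
wrist_force: [-0.7, -0.7, 0.5]
opening: 0.0852
finger_force: 0.0
```

Emit:
carry_out(deltas=[{"linear": [0, 0, 0], "dr": [0, 0, 0]}, {"linear": [0, 0, 0], "dr": [0, 0, 0]}, {"linear": [0, 0, 0], "dr": [0, 0, 0]}], grip=0.6, force=30)

```text
time_s: 3.55
tcp_pos: [0.6248, 0.1743, 0.0088]
ee_rot: [3.14, -0.001, 1.422]
wrist_force: [-0.3, 0.0, 4.3]
opening: 0.0605
finger_force: 32.7
```

Emit:
carry_out(deltas=[{"linear": [0, 0, -0.05], "dr": [0, 0, 0]}, {"linear": [0, 0, -0.15], "dr": [0, 0, 0]}, {"linear": [0, 0, -0.3], "dr": [0, 0, 0]}, {"linear": [0, 0, -0.3], "dr": [0, 0, 0]}], grip=0.5)

```text
time_s: 3.95
tcp_pos: [0.626, 0.1744, 0.0403]
ee_rot: [3.137, -0.002, 1.422]
wrist_force: [0.5, 0.1, -0.5]
opening: 0.0607
finger_force: 32.7
```

Run:
```python
from h import *
c=read_camera('side'); d=read_camera('top')
im=np.hstack([cv2.resize(x,(400,400),interpolation=1) for x in(c['color'][110:210,290:390],d['color'][110:210,180:280])])
cv2.imwrite('pics/g1.png',im[:,:,::-1])
o=get_obs();print(o['tcp_pos'],o['ee_rot'],o['wrist_force'],o['torque'],o['opening'],o['finger_force'])
```

```text
[0.62432307 0.17436046 0.03823067] [ 3.14012511e+00 -9.31886683e-04  1.42254256e+00] [ 0.65902525 -0.2949673  -0.49650034] [ 0.01542405  0.06373591 -0.00356762] 0.0609349260164171 32.7072411775589
```

View pics/g1.png

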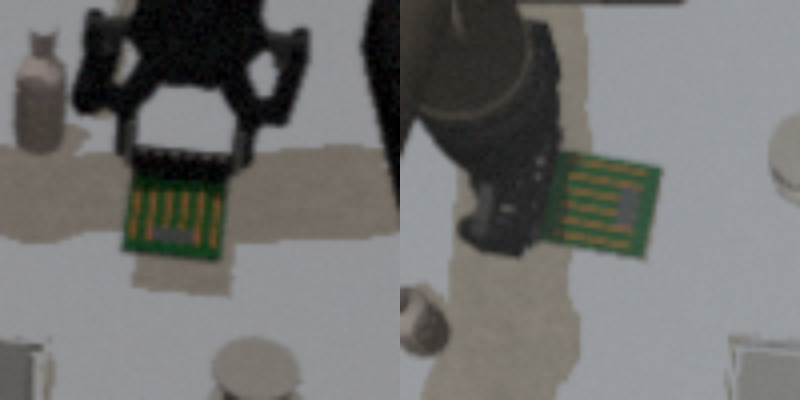

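The picture shows board 1 held by its block at about (60..180 px of the crop), level and off the table. Next: over the rest.

Run:
```python
from h import *
q=down(.6237,.1743,.037,81.5); q=go(*q,*down(.6237,.1743,.117,81.5)); 
q=go(*q,*rest_pose(-.034,.060),v=30); q=go(*q,*rest_pose(-.034,.014),v=10,dec=3)
c=read_camera('top'); g,_,_=masks(c)
for z in(.033,.038,.043):
  for m,ce,a in blobs(cv2.morphologyEx(g.astype(np.uint8),cv2.MORPH_CLOSE,np.ones((3,3))),300):
    if abs(ce[0]-230)<20: print(z,rect(c,m,z))
```

```text
lin [0.0, 0.0, -0.8] dr [0.0, 0.0, 0.0]
rows/call 1.8 end [0.6237 0.1743 0.117 ] [3.1416 0.     1.4224]
lin [-0.63, -0.29, 0.14] dr [-0.02, 0.022, 0.237]
lin [-0.7, 0.04, 0.1] dr [-0.02, 0.021, 0.237]
lin [-0.59, 0.37, 0.08] dr [-0.02, 0.022, 0.237]
rows/call 3.4 end [5.104e-01 3.000e-04 7.570e-02] [-3.1415 -0.1684 -0.0705]
lin [-0.006, 0.0, 0.463] dr [0.0, 0.0, 0.0]
rows/call 4.6 end [ 5.176e-01 -2.000e-04  3.000e-02] [-3.1415 -0.1684 -0.0705]
0.033 (array([618.3, 134. ], dtype=float32), array([68.5, 61.9], dtype=float32), 81.1)
0.038 (array([616.6, 133.1], dtype=float32), array([68.1, 61.5], dtype=float32), 81.1)
0.043 (array([614.8, 132.3], dtype=float32), array([67.8, 61.2], dtype=float32), 81.1)
```

Emit:
carry_out(deltas=[{"linear": [0, 0, -0.3], "dr": [0, 0, 0]}, {"linear": [0, 0, -0.6], "dr": [0, 0, 0]}, {"linear": [0, 0, -0.8], "dr": [0, 0, 0]}])

```text
time_s: 4.4
tcp_pos: [0.6242, 0.1741, 0.1187]
ee_rot: [3.141, -0.0, 1.422]
wrist_force: [0.8, 0.6, -0.5]
opening: 0.0607
finger_force: 33.2
```

Emit:
carry_out(deltas=[{"linear": [-0.12, -0.06, 0.03], "dr": [-0.004, 0.004, 0.047]}, {"linear": [-0.25, -0.12, 0.06], "dr": [-0.008, 0.009, 0.095]}, {"linear": [-0.38, -0.17, 0.08], "dr": [-0.012, 0.013, 0.142]}, {"linear": [-0.5, -0.23, 0.11], "dr": [-0.016, 0.018, 0.19]}, {"linear": [-0.63, -0.29, 0.14], "dr": [-0.02, 0.022, 0.237]}])

```text
time_s: 4.9
tcp_pos: [0.585, 0.1156, 0.1027]
ee_rot: [3.113, -0.054, 0.923]
wrist_force: [0.7, 0.6, 0.2]
opening: 0.0604
finger_force: 33.2
```

Emit:
carry_out(deltas=[{"linear": [-0.14, 0.01, 0.02], "dr": [-0.004, 0.004, 0.047]}, {"linear": [-0.28, 0.02, 0.04], "dr": [-0.008, 0.008, 0.095]}, {"linear": [-0.42, 0.02, 0.06], "dr": [-0.012, 0.013, 0.142]}, {"linear": [-0.56, 0.03, 0.08], "dr": [-0.016, 0.017, 0.19]}, {"linear": [-0.7, 0.04, 0.1], "dr": [-0.02, 0.021, 0.237]}])

```text
time_s: 5.4
tcp_pos: [0.5466, 0.0576, 0.0891]
ee_rot: [3.113, -0.113, 0.426]
wrist_force: [-1.4, -1.2, 0.2]
opening: 0.0606
finger_force: 33.2
```

Emit:
carry_out(deltas=[{"linear": [-0.12, 0.07, 0.02], "dr": [-0.004, 0.004, 0.047]}, {"linear": [-0.24, 0.15, 0.03], "dr": [-0.008, 0.009, 0.095]}, {"linear": [-0.36, 0.22, 0.05], "dr": [-0.012, 0.013, 0.142]}, {"linear": [-0.48, 0.3, 0.06], "dr": [-0.016, 0.018, 0.19]}, {"linear": [-0.59, 0.37, 0.08], "dr": [-0.02, 0.022, 0.237]}])

```text
time_s: 5.9
tcp_pos: [0.5096, -0.0005, 0.0756]
ee_rot: [-3.141, -0.168, -0.075]
wrist_force: [-0.3, 1.2, -1.3]
opening: 0.0607
finger_force: 33.2
```

Emit:
carry_out(deltas=[{"linear": [0, 0, 0.1], "dr": [0, 0, 0]}, {"linear": [0, 0, 0.2], "dr": [0, 0, 0]}, {"linear": [0, 0, 0.3], "dr": [0, 0, 0]}, {"linear": [0, 0, 0.3], "dr": [0, 0, 0]}])

```text
time_s: 6.3
tcp_pos: [0.5151, 0.0003, 0.0448]
ee_rot: [3.141, -0.166, -0.069]
wrist_force: [-0.4, -1.6, -0.0]
opening: 0.0607
finger_force: 33.2
```

Run:
```python
from h import *
o=get_obs();p=o['tcp_pos'];print(p,o['ee_rot'],o['wrist_force'],o['opening'])
B=R.from_euler('xyz',[0,.1674,YT]); print('TCP in rest frame',B.inv().apply(p-O)*1000)
c=read_camera('side'); d=read_camera('top')
im=np.hstack([cv2.resize(x,(400,400),interpolation=1) for x in(c['color'][150:250,210:310],d['color'][180:280,230:330])])
cv2.imwrite('pics/g2.png',im[:,:,::-1])
g,_,_=masks(d)
for m,ce,a in blobs(cv2.morphologyEx(g.astype(np.uint8),cv2.MORPH_CLOSE,np.ones((3,3))),150):
    if 240<ce[0]<320: print(ce,[rect(d,m,z) for z in(.03,.035)])
```

```text
[5.15118472e-01 2.87109958e-04 4.48020690e-02] [ 3.14098713 -0.1658494  -0.06879548] [-0.41132834 -1.58506207 -0.02668836] 0.060712743724119875
TCP in rest frame [-33.98288454  -0.28760614  29.04588945]
```

View pics/g2.png

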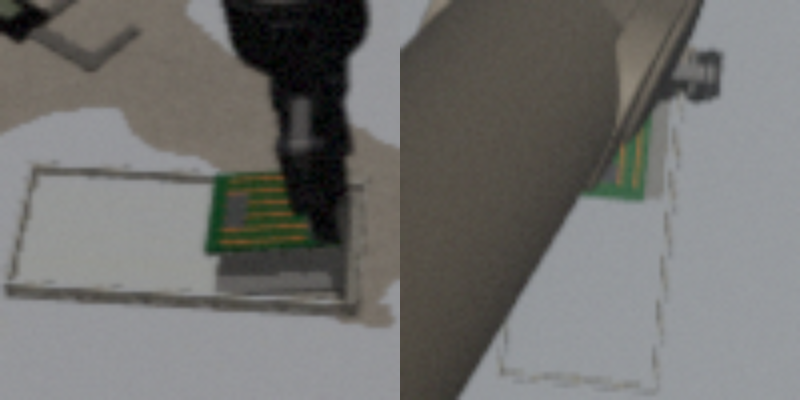

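Side crop: the board (200–330, 170–255) hovers parallel above the rest (215–345, 245–300). Lowering gently.

Emit:
carry_out(deltas=[{"linear": [0, 0, 0.06], "dr": [0, 0, 0]}, {"linear": [0, 0, 0.12], "dr": [0, 0, 0]}, {"linear": [0, 0, 0.18], "dr": [0, 0, 0]}, {"linear": [0, 0, 0.18], "dr": [0, 0, 0]}])

```text
time_s: 6.8
tcp_pos: [0.5181, -0.0004, 0.0279]
ee_rot: [3.141, -0.167, -0.07]
wrist_force: [0.2, 0.6, -0.4]
opening: 0.0604
finger_force: 33.2
```

Emit:
carry_out(deltas=[{"linear": [0, 0, 0.01], "dr": [0, 0, 0]}, {"linear": [0, 0, 0.02], "dr": [0, 0, 0]}, {"linear": [0, 0, 0.02], "dr": [0, 0, 0]}])

```text
time_s: 7.1
tcp_pos: [0.5189, -0.0004, 0.0268]
ee_rot: [-3.141, -0.169, -0.071]
wrist_force: [0.8, -0.2, 0.0]
opening: 0.0605
finger_force: 33.2
```

Emit:
carry_out(deltas=[{"linear": [0, 0, 0.01], "dr": [0, 0, 0]}, {"linear": [0, 0, 0.01], "dr": [0, 0, 0]}, {"linear": [0, 0, 0.01], "dr": [0, 0, 0]}])

```text
time_s: 7.4
tcp_pos: [0.5191, -0.0004, 0.0258]
ee_rot: [-3.141, -0.169, -0.07]
wrist_force: [0.1, -0.8, -0.9]
opening: 0.0605
finger_force: 33.2
```

Emit:
carry_out(deltas=[{"linear": [0, 0, 0.01], "dr": [0, 0, 0]}, {"linear": [0, 0, 0.01], "dr": [0, 0, 0]}])

```text
time_s: 7.6
tcp_pos: [0.5194, -0.0004, 0.0252]
ee_rot: [-3.141, -0.169, -0.071]
wrist_force: [-2.7, 0.2, 6.2]
opening: 0.0606
finger_force: 33.8
```

Emit:
carry_out(deltas=[{"linear": [0, 0, 0.01], "dr": [0, 0, 0]}, {"linear": [0, 0, 0.01], "dr": [0, 0, 0]}])

```text
time_s: 7.8
tcp_pos: [0.5196, -0.0004, 0.0251]
ee_rot: [-3.139, -0.168, -0.071]
wrist_force: [-8.1, 1.0, 18.9]
opening: 0.0606
finger_force: 35.0
```

Emit:
carry_out(deltas=[{"linear": [0, 0, 0.005], "dr": [0, 0, 0]}, {"linear": [0, 0, 0.005], "dr": [0, 0, 0]}])

```text
time_s: 8.0
tcp_pos: [0.5197, -0.0004, 0.0251]
ee_rot: [-3.139, -0.168, -0.071]
wrist_force: [-10.0, 1.4, 24.3]
opening: 0.0606
finger_force: 35.6
```

Emit:
carry_out(deltas=[{"linear": [0, 0, -0.02], "dr": [0, 0, 0]}, {"linear": [0, 0, -0.02], "dr": [0, 0, 0]}])

```text
time_s: 8.2
tcp_pos: [0.5194, -0.0004, 0.0256]
ee_rot: [-3.141, -0.169, -0.071]
wrist_force: [-0.1, -0.6, -0.5]
opening: 0.0604
finger_force: 33.2
```

Emit:
carry_out(deltas=[{"linear": [0, 0, 0], "dr": [0, 0, 0]}, {"linear": [0, 0, 0], "dr": [0, 0, 0]}, {"linear": [0, 0, 0], "dr": [0, 0, 0]}], grip=0.9)

```text
time_s: 8.5
tcp_pos: [0.5191, -0.0004, 0.0251]
ee_rot: [3.142, -0.168, -0.07]
wrist_force: [0.1, -0.0, -0.2]
opening: 0.0768
finger_force: 0.0
```

Emit:
carry_out(deltas=[{"linear": [0, 0, -0.3], "dr": [0, 0, 0]}, {"linear": [0, 0, -0.6], "dr": [0, 0, 0]}, {"linear": [0, 0, -0.9], "dr": [0, 0, 0]}, {"linear": [0, 0, -0.9], "dr": [0, 0, 0]}])

```text
time_s: 8.9
tcp_pos: [0.5062, 0.0008, 0.1169]
ee_rot: [-3.139, -0.174, -0.07]
wrist_force: [0.7, 0.5, 0.5]
opening: 0.0772
finger_force: 0.0
```

Run:
```python
from h import *
p,e=now(); print(p,e)
c=read_camera('side'); g,_,_=masks(c)
for m,ce,a in blobs(cv2.morphologyEx(g.astype(np.uint8),cv2.MORPH_CLOSE,np.ones((3,3))),100):
    if 210<ce[0]<310 and 160<ce[1]<240: print(ce,rect(c,m,.0145))
# to board 2, via high point
p1=np.array([.519,0,.0])
q=go(p,e,*down(.470,.120,.13,-85.)); q=go(*q,*down(.388,.2922,.11,-170)); go(*q,*down(.388,.2922,.008,-180))
```

```text
[0.50622389 0.00082417 0.11690769] [-3.13916566 -0.17408557 -0.07044639]
[278.9814433  208.07216495] (array([481.4,   3.6], dtype=float32), array([68.5, 66.8], dtype=float32), 0.3)
lin [-0.21, -0.58, -0.1] dr [-0.03, -0.034, 0.336]
lin [-0.54, -0.3, -0.1] dr [-0.03, -0.034, 0.337]
rows/call 4.9 end [0.4698 0.1198 0.1295] [ 3.1411e+00 -5.0000e-04 -1.4837e+00]
lin [-0.6, 0.22, 0.06] dr [0.0, 0.0, 0.236]
lin [-0.42, 0.48, 0.07] dr [0.0, 0.0, 0.236]
lin [-0.14, 0.62, 0.06] dr [0.0, 0.0, 0.236]
rows/call 3.4 end [0.3877 0.2925 0.1105] [-3.1412e+00 -6.0000e-04 -2.9665e+00]
lin [0.0, 0.0, 0.51] dr [0.0, 0.0, 0.042]
lin [0.0, 0.0, 0.51] dr [0.0, 0.0, 0.042]
rows/call 1.1 end [0.3876 0.2925 0.0085] [-3.1411e+00 -5.0000e-04  3.1408e+00]
```

Run:
```python
from h import *
p,e=now(); q=go(p,e,*down(.3878,.292,.11,0.)); go(*q,*down(.3878,.292,.007,0))
```

```text
lin [-0.34, -0.7, -0.04] dr [0.0, -0.02, -0.008]
lin [-0.33, -0.72, -0.03] dr [0.001, -0.021, -0.009]
lin [-0.32, -0.71, -0.02] dr [0.0, -0.02, -0.008]
lin [-0.31, -0.72, 0.0] dr [0.001, -0.021, -0.008]
rows/call 1.7 end [0.3873 0.2916 0.11  ] [-3.1415e+00  2.0000e-04 -4.0000e-04]
lin [0.0, 0.0, 0.52] dr [0.0, 0.0, 0.0]
lin [0.0, 0.0, 0.51] dr [0.0, 0.0, 0.0]
rows/call 1.1 end [0.3873 0.2916 0.007 ] [-3.1415e+00  2.0000e-04 -4.0000e-04]
```

Emit:
carry_out(deltas=[{"linear": [-0.17, -0.35, -0.02], "dr": [0, -0.01, -0.004]}, {"linear": [-0.34, -0.7, -0.04], "dr": [0, -0.02, -0.008]}, {"linear": [-0.34, -0.7, -0.04], "dr": [0, -0.02, -0.008]}], grip=0.9)

```text
time_s: 9.25
tcp_pos: [0.4729, 0.078, 0.1107]
ee_rot: [3.14, -0.123, -0.045]
wrist_force: [0.3, 0.6, -0.3]
opening: 0.0773
finger_force: 0.0
```

Emit:
carry_out(deltas=[{"linear": [-0.17, -0.36, -0.02], "dr": [0, -0.01, -0.004]}, {"linear": [-0.33, -0.72, -0.03], "dr": [0, -0.021, -0.009]}, {"linear": [-0.33, -0.72, -0.03], "dr": [0, -0.021, -0.009]}])

```text
time_s: 9.55
tcp_pos: [0.4442, 0.1511, 0.1097]
ee_rot: [3.137, -0.08, -0.027]
wrist_force: [-0.0, -0.1, 0.1]
opening: 0.077
finger_force: 0.0
```

Emit:
carry_out(deltas=[{"linear": [-0.16, -0.36, -0.01], "dr": [0, -0.01, -0.004]}, {"linear": [-0.32, -0.71, -0.02], "dr": [0, -0.02, -0.008]}, {"linear": [-0.32, -0.71, -0.02], "dr": [0, -0.02, -0.008]}])

```text
time_s: 9.85
tcp_pos: [0.415, 0.2228, 0.1089]
ee_rot: [3.136, -0.039, -0.011]
wrist_force: [0.4, -0.4, -0.4]
opening: 0.0769
finger_force: 0.0
```

Emit:
carry_out(deltas=[{"linear": [-0.16, -0.36, 0], "dr": [0, -0.01, -0.004]}, {"linear": [-0.31, -0.72, 0], "dr": [0, -0.021, -0.008]}, {"linear": [-0.31, -0.72, 0], "dr": [0, -0.021, -0.008]}, {"linear": [-0.31, -0.72, 0], "dr": [0, -0.021, -0.008]}])

```text
time_s: 10.25
tcp_pos: [0.3867, 0.2904, 0.1076]
ee_rot: [3.134, 0.003, -0.001]
wrist_force: [0.2, 0.0, 0.3]
opening: 0.0768
finger_force: 0.0
```

Run:
```python
from h import *
p,e=now(); print(p,e); go(p,e,*down(.3878,.292,.040,0.),dec=3)
for n in('top','side'):
  c=read_camera(n); g,_,_=masks(c)
  for m,ce,a in blobs(cv2.morphologyEx(g.astype(np.uint8),cv2.MORPH_CLOSE,np.ones((3,3))),100):
    if 210<ce[0]<320 and 160<ce[1]<240: print(n,ce,rect(c,m,.0145))
  if n=='top': cv2.imwrite('pics/p1.png',cv2.resize(c['color'][180:280,230:330,::-1],(600,600)))
```

```text
[0.38671806 0.29039077 0.10755128] [ 3.13416704e+00  3.47908637e-03 -9.25829835e-04]
lin [0.013, -0.021, 0.675] dr [0.004, 0.002, 0.0]
rows/call 1.5 end [0.3878 0.292  0.04  ] [-3.1406e+00 -7.0000e-04 -9.0000e-04]
top [280.12830189 213.97735849] (array([482.,   2.], dtype=float32), array([70. , 61.6], dtype=float32), -4.6)
side [278.79157895 208.26105263] (array([481.5,   3.6], dtype=float32), array([68.3, 66.8], dtype=float32), 0.2)
```

View pics/p1.png

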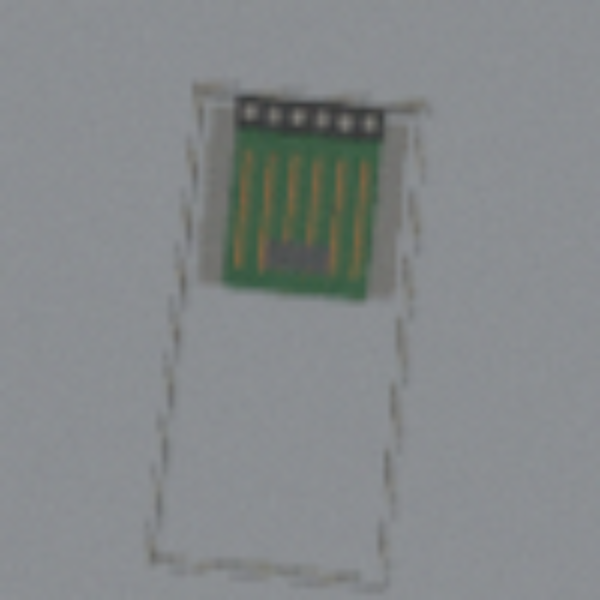

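Board 1 lies squarely on the rest (board spans x 225–385, y 95–300 in the crop, flush with the rest's lower edge). Board 2 now.

Emit:
carry_out(deltas=[{"linear": [0.013, -0.02, 0.3], "dr": [0.004, 0.002, 0]}, {"linear": [0.013, -0.02, 0.67], "dr": [0.004, 0.002, 0]}, {"linear": [0.013, -0.02, 0.67], "dr": [0.004, 0.002, 0]}])

```text
time_s: 10.65
tcp_pos: [0.3852, 0.2889, 0.0382]
ee_rot: [3.138, 0.005, -0.005]
wrist_force: [-0.6, -1.5, -0.2]
opening: 0.0768
finger_force: 0.0
```

Emit:
carry_out(deltas=[{"linear": [0, 0, 0.15], "dr": [0, 0, 0]}, {"linear": [0, 0, 0.33], "dr": [0, 0, 0]}, {"linear": [0, 0, 0.33], "dr": [0, 0, 0]}])

```text
time_s: 10.95
tcp_pos: [0.3874, 0.292, 0.0077]
ee_rot: [-3.14, 0.0, -0.003]
wrist_force: [0.9, -0.2, 0.1]
opening: 0.0768
finger_force: 0.0
```

Emit:
carry_out(deltas=[{"linear": [0, 0, 0], "dr": [0, 0, 0]}, {"linear": [0, 0, 0], "dr": [0, 0, 0]}, {"linear": [0, 0, 0], "dr": [0, 0, 0]}, {"linear": [0, 0, 0], "dr": [0, 0, 0]}], grip=0.45, force=30)

```text
time_s: 11.35
tcp_pos: [0.3886, 0.2933, 0.0097]
ee_rot: [-3.137, -0.002, -0.002]
wrist_force: [-0.9, -0.7, 7.1]
opening: 0.0506
finger_force: 31.1
```

Emit:
carry_out(deltas=[{"linear": [0, 0, -0.05], "dr": [0, 0, 0]}, {"linear": [0, 0, -0.2], "dr": [0, 0, 0]}, {"linear": [0, 0, -0.5], "dr": [0, 0, 0]}, {"linear": [0, 0, -0.9], "dr": [0, 0, 0]}, {"linear": [0, 0, -0.9], "dr": [0, 0, 0]}])

```text
time_s: 11.85
tcp_pos: [0.3907, 0.2946, 0.1027]
ee_rot: [-3.132, -0.007, -0.002]
wrist_force: [0.1, 1.0, -0.6]
opening: 0.0506
finger_force: 31.6
```

```bash
cat >> h.py <<'E'
def rest_flip(x,h,y=0.):
    p,e=rest_pose(x,h,y); return p,(R.from_euler('xyz',e)*R.from_euler('z',np.pi)).as_euler('xyz')
E
python3 - <<'E'
from h import *
p,e=now(); print(p,e); o=get_obs(); print(o['joint_pos'].round(2),o['wrist_force'])
m=down(.44,.13,.15,88.); q=go(p,e,*m,v=30); q=go(*q,*rest_flip(-.004,.060),v=30)
c=read_camera('top'); g,_,_=masks(c)
for m,ce,a in blobs(cv2.morphologyEx(g.astype(np.uint8),cv2.MORPH_CLOSE,np.ones((3,3))),100):
    if 100<ce[0]<200: print(ce,rect(c,m,p[2]))
E
```

```text
[0.39065598 0.29463358 0.10269072] [-3.13195548e+00 -6.82332140e-03 -1.80713827e-03]
[-1.51  0.4   0.96  2.07 -0.44  0.86 -1.88] [ 0.12155313  0.97411752 -0.61541964]
lin [0.17, 0.55, -0.16] dr [0.0, -0.002, -0.245]
lin [-0.13, 0.55, -0.16] dr [-0.001, -0.002, -0.244]
lin [-0.38, 0.43, -0.16] dr [0.0, -0.002, -0.245]
rows/call 3.5 end [0.4398 0.1301 0.1496] [ 3.1415e+00 -2.0000e-04  1.5355e+00]
lin [-0.42, 0.15, 0.26] dr [-0.02, -0.021, -0.244]
lin [-0.43, -0.08, 0.29] dr [-0.021, -0.022, -0.244]
lin [-0.31, -0.29, 0.29] dr [-0.02, -0.021, -0.244]
rows/call 3.5 end [0.4804 0.0024 0.0706] [-3.1407  0.1678  3.0726]
[155.06727829 223.2324159 ] (array([436.2, 291.4], dtype=float32), array([51.4, 51.4], dtype=float32), -89.0)
```

Emit:
carry_out(deltas=[{"linear": [0.04, 0.14, -0.04], "dr": [0, 0, -0.061]}, {"linear": [0.08, 0.28, -0.08], "dr": [0, -0.001, -0.122]}, {"linear": [0.13, 0.41, -0.12], "dr": [0, -0.002, -0.184]}, {"linear": [0.17, 0.55, -0.16], "dr": [0, -0.002, -0.245]}])

```text
time_s: 12.3
tcp_pos: [0.4037, 0.2368, 0.1135]
ee_rot: [-3.139, 0.004, 0.517]
wrist_force: [-0.6, -0.7, -0.4]
opening: 0.0503
finger_force: 31.6
```

Emit:
carry_out(deltas=[{"linear": [-0.03, 0.14, -0.04], "dr": [0, 0, -0.061]}, {"linear": [-0.06, 0.28, -0.08], "dr": [0, -0.001, -0.122]}, {"linear": [-0.1, 0.41, -0.12], "dr": [0, -0.002, -0.183]}, {"linear": [-0.13, 0.55, -0.16], "dr": [0, -0.002, -0.244]}])

```text
time_s: 12.7
tcp_pos: [0.4191, 0.1823, 0.1292]
ee_rot: [-3.136, 0.006, 1.028]
wrist_force: [0.6, 0.2, 0.0]
opening: 0.0509
finger_force: 31.6
```

Emit:
carry_out(deltas=[{"linear": [-0.1, 0.11, -0.04], "dr": [0, 0, -0.061]}, {"linear": [-0.19, 0.22, -0.08], "dr": [0, -0.001, -0.122]}, {"linear": [-0.28, 0.32, -0.12], "dr": [0, -0.002, -0.184]}, {"linear": [-0.38, 0.43, -0.16], "dr": [0, -0.002, -0.245]}])

```text
time_s: 13.1
tcp_pos: [0.4362, 0.1278, 0.1452]
ee_rot: [-3.132, 0.006, 1.541]
wrist_force: [-0.7, 1.0, -0.5]
opening: 0.0503
finger_force: 31.6
```

Emit:
carry_out(deltas=[{"linear": [-0.1, 0.04, 0.06], "dr": [-0.005, -0.005, -0.061]}, {"linear": [-0.21, 0.08, 0.13], "dr": [-0.01, -0.01, -0.122]}, {"linear": [-0.32, 0.11, 0.2], "dr": [-0.015, -0.016, -0.183]}, {"linear": [-0.42, 0.15, 0.26], "dr": [-0.02, -0.021, -0.244]}])

```text
time_s: 13.5
tcp_pos: [0.4492, 0.0851, 0.1188]
ee_rot: [3.124, 0.054, 2.052]
wrist_force: [0.3, -0.2, 0.1]
opening: 0.051
finger_force: 31.6
```

Emit:
carry_out(deltas=[{"linear": [-0.11, -0.02, 0.07], "dr": [-0.005, -0.005, -0.061]}, {"linear": [-0.22, -0.04, 0.14], "dr": [-0.01, -0.011, -0.122]}, {"linear": [-0.32, -0.06, 0.22], "dr": [-0.016, -0.016, -0.183]}, {"linear": [-0.43, -0.08, 0.29], "dr": [-0.021, -0.022, -0.244]}])

```text
time_s: 13.9
tcp_pos: [0.463, 0.0424, 0.092]
ee_rot: [3.122, 0.111, 2.564]
wrist_force: [1.1, -0.1, -0.9]
opening: 0.0511
finger_force: 31.6
```

Emit:
carry_out(deltas=[{"linear": [-0.08, -0.07, 0.07], "dr": [-0.005, -0.005, -0.061]}, {"linear": [-0.16, -0.14, 0.14], "dr": [-0.01, -0.01, -0.122]}, {"linear": [-0.24, -0.22, 0.22], "dr": [-0.015, -0.016, -0.183]}, {"linear": [-0.31, -0.29, 0.29], "dr": [-0.02, -0.021, -0.244]}, {"linear": [-0.31, -0.29, 0.29], "dr": [-0.02, -0.021, -0.244]}])

```text
time_s: 14.4
tcp_pos: [0.4749, -0.0015, 0.0657]
ee_rot: [-3.134, 0.157, 3.07]
wrist_force: [-0.4, 0.3, -0.8]
opening: 0.0509
finger_force: 31.6
```

```bash
cat >> h.py <<'E'
def inrest():
    o=get_obs();p=o['tcp_pos'];print(o['time_s'],p.round(4),o['ee_rot'].round(3),o['wrist_force'].round(1),o['opening'].round(4),o['joint_pos'].round(2))
    B=R.from_euler('xyz',[0,.1674,YT]); print('TCP in rest frame',(B.inv().apply(p-O)*1000).round(1))
E
python3 - <<'E'
from h import *
read_camera('side'); inrest(); p,e=now(); go(p,e,*rest_flip(-.004,.020),dec=3)
E
```

```text
Traceback (most recent call last):
  File "h.py", line 52, in inrest
    o=get_obs();p=o['tcp_pos'];print(o['time_s'],p.round(4),o['ee_rot'].round(3),o['wrist_force'].round(1),o['opening'].round(4),o['joint_pos'].round(2))
                                                                                                           ^^^^^^^^^^^^^^^^^^
AttributeError: 'float' object has no attribute 'round'
```

```bash
sed -i "s/o\['opening'\].round(4)/o['opening']/" h.py
python3 - <<'E'
from h import *
c=read_camera('side'); inrest(); p,e=now(); go(p,e,*rest_flip(-.004,.021),dec=3)
g,_,_=masks(c)
for m,ce,a in blobs(cv2.morphologyEx(g.astype(np.uint8),cv2.MORPH_CLOSE,np.ones((3,3))),100):
    if 200<ce[0]<320 and 150<ce[1]<240: print(ce,rect(c,m,.055))
E
```

```text
14.5 [4.763e-01 3.000e-04 6.680e-02] [-3.135  0.159  3.07 ] [ 0.4  0.4 -0.1] 0.05022334341520673 [-0.52  0.25  0.45  2.23 -0.15  0.54  1.53]
TCP in rest frame [ 0.6  2.5 57.2]
lin [-0.049, 0.027, 0.361] dr [-0.003, -0.004, -0.001]
rows/call 0.8 end [0.487  0.002  0.0319] [-3.1409  0.1672  3.0722]
[269.71791255 204.38222849] (array([457.5, -19.7], dtype=float32), array([109.2,  92.7], dtype=float32), 0.3)
```

Emit:
carry_out(deltas=[{"linear": [-0.049, 0.027, 0.12], "dr": [-0.003, -0.004, 0]}, {"linear": [-0.049, 0.027, 0.24], "dr": [-0.003, -0.004, 0]}, {"linear": [-0.049, 0.027, 0.36], "dr": [-0.003, -0.004, 0]}, {"linear": [-0.049, 0.027, 0.36], "dr": [-0.003, -0.004, 0]}, {"linear": [-0.049, 0.027, 0.36], "dr": [-0.003, -0.004, 0]}])

```text
time_s: 15.0
tcp_pos: [0.4873, 0.0021, 0.032]
ee_rot: [-3.141, 0.168, 3.074]
wrist_force: [0.8, 0.5, -0.7]
opening: 0.0509
finger_force: 31.6
```

Run:
```python
from h import *
c=read_camera('side'); d=read_camera('top'); inrest(); p,e=now(); go(p,e,*rest_flip(-.004,.016),dec=3)
im=np.hstack([cv2.resize(x,(400,400),interpolation=1) for x in(c['color'][150:250,210:310],d['color'][180:280,230:330])])
cv2.imwrite('pics/g3.png',im[:,:,::-1])
```

```text
15.1 [0.4879 0.0021 0.0327] [-3.141  0.169  3.073] [0.5 0.5 0.2] 0.05055299824914898 [-0.46  0.33  0.4   2.24 -0.23  0.44  1.61]
TCP in rest frame [-5.1 -0.2 21.7]
lin [0.011, -0.001, 0.057] dr [0.0, 0.001, 0.001]
rows/call 0.1 end [0.4878 0.002  0.0269] [-3.1414  0.1672  3.0713]
```

View pics/g3.png

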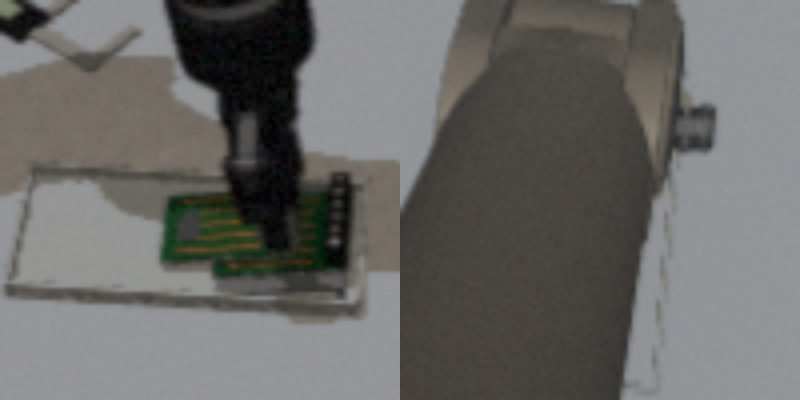

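Side crop: board 2 (160–300, 195–270) is just above board 1, offset down-slope, block 1 free at x≈340. Lowering.

Emit:
carry_out(deltas=[{"linear": [0.01, 0, 0.02], "dr": [0, 0, 0]}, {"linear": [0.01, 0, 0.04], "dr": [0, 0, 0]}, {"linear": [0.01, 0, 0.05], "dr": [0, 0, 0]}, {"linear": [0.01, 0, 0.05], "dr": [0, 0, 0]}])

```text
time_s: 15.5
tcp_pos: [0.4876, 0.002, 0.0273]
ee_rot: [-3.141, 0.169, 3.074]
wrist_force: [-0.4, 0.2, -1.1]
opening: 0.0505
finger_force: 31.6
```

Emit:
carry_out(deltas=[{"linear": [0, 0, 0.01], "dr": [0, 0, 0]}, {"linear": [0, 0, 0.01], "dr": [0, 0, 0]}])

```text
time_s: 15.7
tcp_pos: [0.4879, 0.002, 0.0264]
ee_rot: [-3.141, 0.169, 3.074]
wrist_force: [-1.4, 0.8, -1.3]
opening: 0.0507
finger_force: 31.7
```

Emit:
carry_out(deltas=[{"linear": [0, 0, 0.007], "dr": [0, 0, 0]}, {"linear": [0, 0, 0.007], "dr": [0, 0, 0]}])

```text
time_s: 15.9
tcp_pos: [0.4881, 0.002, 0.0261]
ee_rot: [-3.141, 0.169, 3.073]
wrist_force: [-0.9, 0.6, 4.1]
opening: 0.0508
finger_force: 32.1
```

Emit:
carry_out(deltas=[{"linear": [0, 0, 0], "dr": [0, 0, 0]}, {"linear": [0, 0, 0], "dr": [0, 0, 0]}, {"linear": [0, 0, 0], "dr": [0, 0, 0]}], grip=0.75)

```text
time_s: 16.2
tcp_pos: [0.4879, 0.002, 0.0257]
ee_rot: [-3.141, 0.169, 3.074]
wrist_force: [-0.3, -0.7, 0.5]
opening: 0.0639
finger_force: 0.0
```

Emit:
carry_out(deltas=[{"linear": [0, 0, -0.3], "dr": [0, 0, 0]}, {"linear": [0, 0, -0.6], "dr": [0, 0, 0]}, {"linear": [0, 0, -0.9], "dr": [0, 0, 0]}, {"linear": [0, 0, -0.9], "dr": [0, 0, 0]}])

```text
time_s: 16.6
tcp_pos: [0.4753, 0.0035, 0.1179]
ee_rot: [3.139, 0.176, 3.073]
wrist_force: [0.9, -0.1, 0.7]
opening: 0.0643
finger_force: 0.0
```

Run:
```python
from h import *
p,e=now(); print(p,e)
q=go(p,e,*down(.6216,-.1305,.11,88.5));
```

```text
[0.47525868 0.00353671 0.11786484] [3.13923063 0.17596445 3.07344281]
lin [-0.5, -0.41, 0.12] dr [0.022, 0.022, 0.243]
lin [-0.65, -0.11, 0.1] dr [0.021, 0.022, 0.242]
lin [-0.62, 0.22, 0.06] dr [0.022, 0.022, 0.243]
rows/call 3.5 end [ 0.6213 -0.1307  0.1104] [ 3.1412e+00 -1.0000e-04  1.5447e+00]
```

Emit:
carry_out(deltas=[{"linear": [-0.12, -0.1, 0.03], "dr": [0.005, 0.005, 0.061]}, {"linear": [-0.25, -0.2, 0.06], "dr": [0.011, 0.011, 0.122]}, {"linear": [-0.38, -0.3, 0.09], "dr": [0.016, 0.016, 0.182]}, {"linear": [-0.5, -0.41, 0.12], "dr": [0.022, 0.022, 0.243]}])

```text
time_s: 17.0
tcp_pos: [0.5213, -0.0414, 0.1102]
ee_rot: [3.115, 0.114, 2.556]
wrist_force: [0.1, -0.6, 1.2]
opening: 0.0639
finger_force: 0.0
```

Emit:
carry_out(deltas=[{"linear": [-0.16, -0.03, 0.02], "dr": [0.005, 0.005, 0.061]}, {"linear": [-0.32, -0.06, 0.05], "dr": [0.01, 0.011, 0.121]}, {"linear": [-0.49, -0.08, 0.08], "dr": [0.016, 0.016, 0.182]}, {"linear": [-0.65, -0.11, 0.1], "dr": [0.021, 0.022, 0.242]}])

```text
time_s: 17.4
tcp_pos: [0.5704, -0.0864, 0.1069]
ee_rot: [3.118, 0.053, 2.049]
wrist_force: [-1.2, -0.8, 0.2]
opening: 0.0642
finger_force: 0.0
```

Emit:
carry_out(deltas=[{"linear": [-0.16, 0.05, 0.02], "dr": [0.005, 0.005, 0.061]}, {"linear": [-0.31, 0.11, 0.03], "dr": [0.011, 0.011, 0.122]}, {"linear": [-0.47, 0.17, 0.05], "dr": [0.016, 0.016, 0.182]}, {"linear": [-0.62, 0.22, 0.06], "dr": [0.022, 0.022, 0.243]}, {"linear": [-0.62, 0.22, 0.06], "dr": [0.022, 0.022, 0.243]}])

```text
time_s: 17.9
tcp_pos: [0.6196, -0.1335, 0.105]
ee_rot: [-3.134, 0.005, 1.542]
wrist_force: [0.1, 0.4, -0.0]
opening: 0.0637
finger_force: 0.0
```

Run:
```python
from h import *
for n in('top','side'):
  c=read_camera(n); g,_,_=masks(c)
  if n=='side': cv2.imwrite('pics/p2.png',cv2.resize(c['color'][150:250,210:310,::-1],(600,600)))
inrest(); p,e=now(); go(p,e,*down(.6216,-.1305,.040,88.5),dec=3)
```

```text
18.0 [ 0.618  -0.1312  0.105 ] [-3.133e+00  3.000e-03  1.546e+00] [ 0.   0.4 -0.2] 0.06408505055584515 [-0.4   0.61  0.76  1.72 -0.48  1.02  0.51]
TCP in rest frame [-154.2  123.7   69.8]
lin [0.01, 0.042, 0.649] dr [-0.004, 0.001, 0.001]
rows/call 1.4 end [ 0.6216 -0.1305  0.04  ] [-3.1412e+00  6.0000e-04  1.5437e+00]
```

View pics/p2.png

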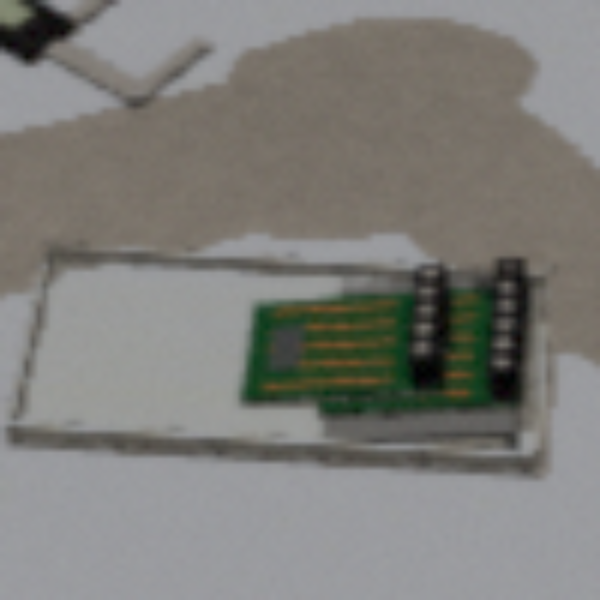

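Boards 1 and 2 lie shingled (blocks at x≈505 and 425 of the crop, about 31 mm apart). Board 3 next.

Emit:
carry_out(deltas=[{"linear": [0.01, 0.042, 0.3], "dr": [-0.004, 0.001, 0]}, {"linear": [0.01, 0.042, 0.65], "dr": [-0.004, 0.001, 0]}, {"linear": [0.01, 0.042, 0.65], "dr": [-0.004, 0.001, 0]}])

```text
time_s: 18.3
tcp_pos: [0.618, -0.1276, 0.0366]
ee_rot: [-3.133, -0.003, 1.547]
wrist_force: [-0.7, 1.5, -1.0]
opening: 0.0644
finger_force: 0.0
```

Emit:
carry_out(deltas=[{"linear": [0, 0, 0.15], "dr": [0, 0, 0]}, {"linear": [0, 0, 0.33], "dr": [0, 0, 0]}, {"linear": [0, 0, 0.33], "dr": [0, 0, 0]}])

```text
time_s: 18.6
tcp_pos: [0.6212, -0.1296, 0.0064]
ee_rot: [-3.14, -0.001, 1.545]
wrist_force: [-1.7, 0.1, -1.5]
opening: 0.0639
finger_force: 0.0
```

Emit:
carry_out(deltas=[{"linear": [0, 0, 0], "dr": [0, 0, 0]}, {"linear": [0, 0, 0], "dr": [0, 0, 0]}, {"linear": [0, 0, 0], "dr": [0, 0, 0]}, {"linear": [0, 0, 0], "dr": [0, 0, 0]}], grip=0.35, force=30)

```text
time_s: 19.0
tcp_pos: [0.6233, -0.1308, 0.0091]
ee_rot: [3.138, 0.001, 1.544]
wrist_force: [0.8, -0.7, 2.3]
opening: 0.0412
finger_force: 30.7
```

Emit:
carry_out(deltas=[{"linear": [0, 0, -0.05], "dr": [0, 0, 0]}, {"linear": [0, 0, -0.2], "dr": [0, 0, 0]}, {"linear": [0, 0, -0.5], "dr": [0, 0, 0]}, {"linear": [0, 0, -0.9], "dr": [0, 0, 0]}, {"linear": [0, 0, -0.9], "dr": [0, 0, 0]}])

```text
time_s: 19.5
tcp_pos: [0.6264, -0.1324, 0.1049]
ee_rot: [3.129, 0.002, 1.544]
wrist_force: [0.3, 0.2, 0.3]
opening: 0.0408
finger_force: 30.6
```

Run:
```python
from h import *
c=read_camera('top'); inrest(); p,e=now()
print('-');q=go(p,e,*rest_pose(.026,.065),v=28)
print('flip');go(p,e,*rest_flip(.026,.065),v=28)
g,_,_=masks(c)
for m,ce,a in blobs(cv2.morphologyEx(g.astype(np.uint8),cv2.MORPH_CLOSE,np.ones((3,3))),100):
    if 320<ce[0]<400 and ce[1]<220: print(ce,rect(c,m,p[2]))
    if 220<ce[0]<320 and ce[1]>180: print(ce,rect(c,m,.017))
```

```text
19.55 [ 0.6247 -0.1315  0.1022] [3.133e+00 1.000e-03 1.544e+00] [-0.6 -0.7 -1.1] 0.04096500550112161 [-0.39  0.62  0.76  1.72 -0.49  1.    0.52]
TCP in rest frame [-160.4  123.5   65.9]
-
lin [0.44, -0.59, 0.1] dr [-0.02, 0.02, 0.256]
lin [0.06, -0.74, 0.08] dr [-0.021, 0.019, 0.257]
lin [-0.32, -0.67, 0.05] dr [-0.02, 0.02, 0.256]
rows/call 3.7 end [0.4503 0.0044 0.0703] [ 3.1413 -0.1677 -0.0702]
flip
lin [0.44, -0.59, 0.1] dr [-0.019, -0.02, -0.243]
lin [0.68, -0.31, 0.06] dr [-0.02, -0.02, -0.242]
lin [0.74, 0.05, 0.02] dr [-0.019, -0.02, -0.243]
rows/call 3.5 end [0.4501 0.0042 0.0705] [-3.1416  0.1671  3.0723]
[357.35573123 150.99604743] (array([ 624.1, -180.2], dtype=float32), array([51.8, 41.5], dtype=float32), 87.0)
```

Emit:
carry_out(deltas=[{"linear": [0.11, -0.15, 0.02], "dr": [-0.005, 0.005, 0.064]}, {"linear": [0.22, -0.3, 0.05], "dr": [-0.01, 0.01, 0.128]}, {"linear": [0.33, -0.44, 0.08], "dr": [-0.015, 0.015, 0.192]}, {"linear": [0.44, -0.59, 0.1], "dr": [-0.02, 0.02, 0.256]}])

```text
time_s: 19.95
tcp_pos: [0.5632, -0.0842, 0.0873]
ee_rot: [3.113, -0.051, 1.003]
wrist_force: [0.3, 0.6, -0.7]
opening: 0.0408
finger_force: 30.6
```

Emit:
carry_out(deltas=[{"linear": [0.02, -0.18, 0.02], "dr": [-0.005, 0.005, 0.064]}, {"linear": [0.03, -0.37, 0.04], "dr": [-0.01, 0.01, 0.128]}, {"linear": [0.04, -0.55, 0.06], "dr": [-0.015, 0.015, 0.192]}, {"linear": [0.06, -0.74, 0.08], "dr": [-0.021, 0.019, 0.257]}])

```text
time_s: 20.35
tcp_pos: [0.5042, -0.0398, 0.0776]
ee_rot: [3.111, -0.109, 0.464]
wrist_force: [0.3, 0.1, 0.1]
opening: 0.041
finger_force: 30.6
```

Emit:
carry_out(deltas=[{"linear": [-0.08, -0.17, 0.01], "dr": [-0.005, 0.005, 0.064]}, {"linear": [-0.16, -0.34, 0.02], "dr": [-0.01, 0.01, 0.128]}, {"linear": [-0.24, -0.5, 0.04], "dr": [-0.015, 0.015, 0.192]}, {"linear": [-0.32, -0.67, 0.05], "dr": [-0.02, 0.02, 0.256]}, {"linear": [-0.32, -0.67, 0.05], "dr": [-0.02, 0.02, 0.256]}])

```text
time_s: 20.85
tcp_pos: [0.444, 0.0074, 0.0659]
ee_rot: [-3.141, -0.155, -0.067]
wrist_force: [0.5, -0.1, -0.8]
opening: 0.0413
finger_force: 30.6
```

Run:
```python
from h import *
read_camera('side'); inrest(); p,e=now(); go(p,e,*rest_pose(.026,.027),dec=3)
```

```text
20.9 [0.4462 0.0063 0.0668] [ 3.141 -0.158 -0.066] [ 0.8 -0.4 -0.3] 0.040704584416902174 [-1.19  0.53  1.31  2.31 -0.85  0.7  -0.93]
TCP in rest frame [30.6 -1.5 62.3]
lin [0.049, 0.015, 0.352] dr [0.0, 0.004, 0.002]
rows/call 0.8 end [0.4564 0.0041 0.0328] [ 3.1416 -0.1667 -0.0701]
```

Emit:
carry_out(deltas=[{"linear": [0.049, 0.015, 0.12], "dr": [0, 0.004, 0.002]}, {"linear": [0.049, 0.015, 0.24], "dr": [0, 0.004, 0.002]}, {"linear": [0.049, 0.015, 0.35], "dr": [0, 0.004, 0.002]}, {"linear": [0.049, 0.015, 0.35], "dr": [0, 0.004, 0.002]}, {"linear": [0.049, 0.015, 0.35], "dr": [0, 0.004, 0.002]}])

```text
time_s: 21.4
tcp_pos: [0.4588, 0.0023, 0.0342]
ee_rot: [-3.141, -0.17, -0.074]
wrist_force: [0.1, 0.8, -1.3]
opening: 0.0407
finger_force: 30.6
```

Run:
```python
from h import *
c=read_camera('side'); inrest(); p,e=now(); go(p,e,*rest_pose(.026,.0215),dec=3)
cv2.imwrite('pics/g4.png',cv2.resize(c['color'][150:250,210:310,::-1],(600,600)))
```

```text
21.45 [0.4588 0.0025 0.0344] [-3.141 -0.17  -0.074] [-0.5  0.5 -0.5] 0.04074546867903083 [-1.06  0.56  1.16  2.31 -0.95  0.62 -0.85]
TCP in rest frame [23.3  1.4 28.2]
lin [-0.027, -0.014, 0.067] dr [0.0, -0.001, -0.002]
rows/call 0.2 end [0.4574 0.004  0.0273] [-3.1415 -0.1681 -0.0701]
```

View pics/g4.png

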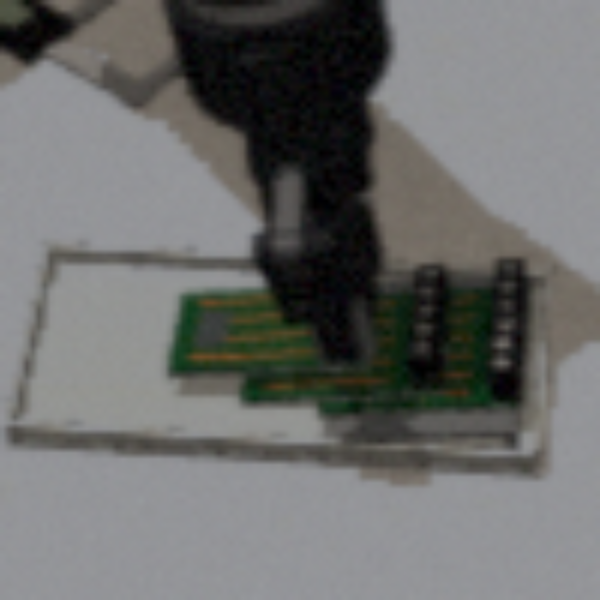

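Board 3 (170–360, 290–375) hovers straight over board 2 with the block spacing looking right. Lowering.

Emit:
carry_out(deltas=[{"linear": [-0.025, -0.014, 0.03], "dr": [0, 0, 0]}, {"linear": [-0.025, -0.014, 0.06], "dr": [0, 0, 0]}, {"linear": [-0.025, -0.014, 0.06], "dr": [0, 0, 0]}, {"linear": [-0.025, -0.014, 0.06], "dr": [0, 0, 0]}])

```text
time_s: 21.85
tcp_pos: [0.4567, 0.0047, 0.0275]
ee_rot: [-3.141, -0.169, -0.074]
wrist_force: [-0.3, -0.5, -1.1]
opening: 0.0405
finger_force: 30.6
```

Emit:
carry_out(deltas=[{"linear": [0, 0, 0.01], "dr": [0, 0, 0]}, {"linear": [0, 0, 0.01], "dr": [0, 0, 0]}])

```text
time_s: 22.05
tcp_pos: [0.4569, 0.0047, 0.0265]
ee_rot: [-3.141, -0.169, -0.074]
wrist_force: [-0.2, 0.5, -0.2]
opening: 0.0411
finger_force: 30.6
```

Emit:
carry_out(deltas=[{"linear": [0, 0, 0.007], "dr": [0, 0, 0]}, {"linear": [0, 0, 0.007], "dr": [0, 0, 0]}])

```text
time_s: 22.25
tcp_pos: [0.457, 0.0046, 0.0258]
ee_rot: [-3.141, -0.169, -0.074]
wrist_force: [-0.3, -0.5, -0.6]
opening: 0.0407
finger_force: 30.6
```

Emit:
carry_out(deltas=[{"linear": [0, 0, 0.007], "dr": [0, 0, 0]}, {"linear": [0, 0, 0.007], "dr": [0, 0, 0]}])

```text
time_s: 22.45
tcp_pos: [0.4572, 0.0046, 0.0252]
ee_rot: [-3.14, -0.169, -0.074]
wrist_force: [-1.1, -0.2, 0.9]
opening: 0.041
finger_force: 30.9
```

Emit:
carry_out(deltas=[{"linear": [0, 0, 0.003], "dr": [0, 0, 0]}, {"linear": [0, 0, 0.003], "dr": [0, 0, 0]}])

```text
time_s: 22.65
tcp_pos: [0.4573, 0.0046, 0.0252]
ee_rot: [-3.14, -0.169, -0.075]
wrist_force: [-2.8, 1.0, 6.7]
opening: 0.0407
finger_force: 31.4
```

Emit:
carry_out(deltas=[{"linear": [0, 0, 0], "dr": [0, 0, 0]}, {"linear": [0, 0, 0], "dr": [0, 0, 0]}, {"linear": [0, 0, 0], "dr": [0, 0, 0]}], grip=0.64)

```text
time_s: 22.95
tcp_pos: [0.4572, 0.0047, 0.0248]
ee_rot: [-3.141, -0.169, -0.074]
wrist_force: [0.0, -0.2, -0.3]
opening: 0.0545
finger_force: 0.0
```

Emit:
carry_out(deltas=[{"linear": [0, 0, -0.3], "dr": [0, 0, 0]}, {"linear": [0, 0, -0.6], "dr": [0, 0, 0]}, {"linear": [0, 0, -0.9], "dr": [0, 0, 0]}, {"linear": [0, 0, -0.9], "dr": [0, 0, 0]}])

```text
time_s: 23.35
tcp_pos: [0.4433, 0.0092, 0.1149]
ee_rot: [-3.137, -0.171, -0.067]
wrist_force: [0.1, -0.2, 0.1]
opening: 0.0545
finger_force: 0.0
```

Run:
```python
from h import *
p,e=now(); inrest()
q=go(p,e,*down(.4327,-.2509,.11,77.5));
```

```text
23.35 [0.4433 0.0092 0.1149] [-3.137 -0.171 -0.067] [ 0.1 -0.2  0.1] 0.0544554450335866 [-1.36  0.39  1.45  2.28 -0.61  0.73 -1.14]
TCP in rest frame [ 25.6  -4.2 110.2]
lin [0.02, 0.87, 0.02] dr [0.019, -0.023, -0.225]
lin [-0.38, 0.78, -0.01] dr [0.018, -0.023, -0.226]
lin [-0.69, 0.52, -0.01] dr [0.019, -0.023, -0.225]
rows/call 3.2 end [ 0.4322 -0.2507  0.1098] [3.1415 0.     1.3531]
```

Emit:
carry_out(deltas=[{"linear": [0, 0.22, 0], "dr": [0.005, -0.006, -0.056]}, {"linear": [0.01, 0.44, 0.01], "dr": [0.01, -0.012, -0.112]}, {"linear": [0.02, 0.65, 0.02], "dr": [0.014, -0.017, -0.169]}, {"linear": [0.02, 0.87, 0.02], "dr": [0.019, -0.023, -0.225]}])

```text
time_s: 23.75
tcp_pos: [0.4374, -0.0822, 0.1115]
ee_rot: [3.115, -0.113, 0.405]
wrist_force: [0.1, 0.1, 0.0]
opening: 0.0547
finger_force: 0.0
```

Emit:
carry_out(deltas=[{"linear": [-0.1, 0.2, 0], "dr": [0.005, -0.006, -0.056]}, {"linear": [-0.19, 0.39, 0], "dr": [0.009, -0.012, -0.113]}, {"linear": [-0.28, 0.58, 0], "dr": [0.014, -0.017, -0.17]}, {"linear": [-0.38, 0.78, -0.01], "dr": [0.018, -0.023, -0.226]}])

```text
time_s: 24.15
tcp_pos: [0.4324, -0.1692, 0.1098]
ee_rot: [3.115, -0.051, 0.877]
wrist_force: [-0.8, -0.2, 0.7]
opening: 0.0542
finger_force: 0.0
```

Emit:
carry_out(deltas=[{"linear": [-0.17, 0.13, 0], "dr": [0.005, -0.006, -0.056]}, {"linear": [-0.34, 0.26, 0], "dr": [0.01, -0.012, -0.112]}, {"linear": [-0.52, 0.39, 0], "dr": [0.014, -0.017, -0.169]}, {"linear": [-0.69, 0.52, -0.01], "dr": [0.019, -0.023, -0.225]}, {"linear": [-0.69, 0.52, -0.01], "dr": [0.019, -0.023, -0.225]}])

```text
time_s: 24.65
tcp_pos: [0.428, -0.2575, 0.1092]
ee_rot: [-3.141, 0.006, 1.34]
wrist_force: [0.2, 0.6, -1.0]
opening: 0.0546
finger_force: 0.0
```

Run:
```python
from h import *
c=read_camera('top'); d=read_camera('side'); inrest(); p,e=now(); go(p,e,*down(.4327,-.2509,.040,77.5),dec=3)
im=np.hstack([cv2.resize(x,(400,400),interpolation=1) for x in(d['color'][150:250,210:310],c['color'][180:280,230:330])])
cv2.imwrite('pics/p3.png',im[:,:,::-1])
```

```text
24.75 [ 0.428  -0.2543  0.1088] [-3.139e+00  3.000e-03  1.341e+00] [-0.4 -0.2  0.1] 0.05473846958960056 [-0.25  0.38  0.85  2.04 -0.36  0.88  0.57]
TCP in rest frame [ 23.5 259.7 103.6]
lin [0.046, 0.039, 0.688] dr [-0.001, 0.002, -0.006]
rows/call 1.5 end [ 0.4327 -0.2509  0.04  ] [-3.1413e+00 -8.0000e-04  1.3535e+00]
```

View pics/p3.png

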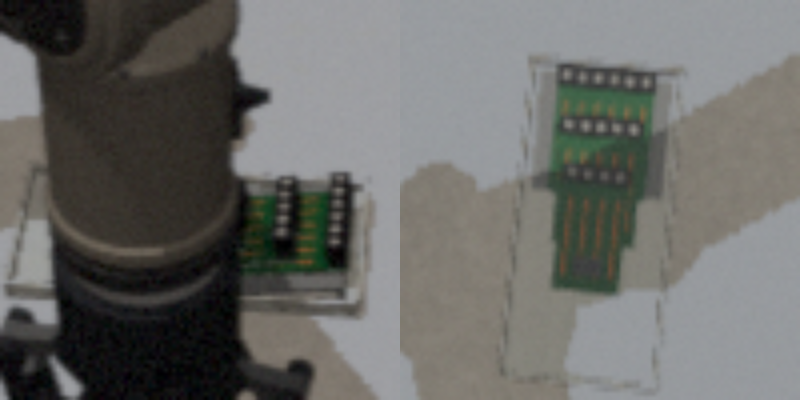

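Three boards are well shingled (blocks at rows 77, 128, 176 of the top crop, ~30 mm apart, centred). I have now viewed 11 pictures, one over the limit of 10, so I continue with numbers only. Board 4.

Emit:
carry_out(deltas=[{"linear": [0.046, 0.039, 0.3], "dr": [0, 0.002, -0.006]}, {"linear": [0.046, 0.039, 0.69], "dr": [0, 0.002, -0.006]}, {"linear": [0.046, 0.039, 0.69], "dr": [0, 0.002, -0.006]}])

```text
time_s: 25.05
tcp_pos: [0.43, -0.2473, 0.0366]
ee_rot: [-3.131, -0.003, 1.357]
wrist_force: [-0.4, 0.6, -1.0]
opening: 0.0544
finger_force: 0.0
```

Emit:
carry_out(deltas=[{"linear": [0, 0, 0.15], "dr": [0, 0, 0]}, {"linear": [0, 0, 0.32], "dr": [0, 0, 0]}, {"linear": [0, 0, 0.32], "dr": [0, 0, 0]}])

```text
time_s: 25.35
tcp_pos: [0.4331, -0.2501, 0.008]
ee_rot: [-3.139, -0.001, 1.357]
wrist_force: [-0.6, 0.5, 0.1]
opening: 0.0545
finger_force: 0.0
```

Emit:
carry_out(deltas=[{"linear": [0, 0, 0], "dr": [0, 0, 0]}, {"linear": [0, 0, 0], "dr": [0, 0, 0]}, {"linear": [0, 0, 0], "dr": [0, 0, 0]}, {"linear": [0, 0, 0], "dr": [0, 0, 0]}], grip=0.25, force=30)

```text
time_s: 25.75
tcp_pos: [0.4344, -0.2513, 0.0098]
ee_rot: [3.14, -0.0, 1.357]
wrist_force: [-1.5, 1.6, 5.8]
opening: 0.031
finger_force: 30.1
```

Emit:
carry_out(deltas=[{"linear": [0, 0, -0.05], "dr": [0, 0, 0]}, {"linear": [0, 0, -0.2], "dr": [0, 0, 0]}, {"linear": [0, 0, -0.5], "dr": [0, 0, 0]}, {"linear": [0, 0, -0.9], "dr": [0, 0, 0]}, {"linear": [0, 0, -0.9], "dr": [0, 0, 0]}])

```text
time_s: 26.25
tcp_pos: [0.4369, -0.2533, 0.1037]
ee_rot: [3.132, 0.001, 1.357]
wrist_force: [0.3, 0.8, -0.4]
opening: 0.031
finger_force: 30.0
```

Run:
```python
from h import *
c=read_camera('top'); inrest(); p,e=now()
q=go(p,e,*rest_pose(.056,.060),v=28)
g,_,_=masks(c)
for m,ce,a in blobs(cv2.morphologyEx(g.astype(np.uint8),cv2.MORPH_CLOSE,np.ones((3,3))),60):
    if 100<ce[0]<480 : print(ce,a,rect(c,m,p[2] if ce[0]>350 else .016))
```

```text
26.3 [ 0.4357 -0.252   0.1016] [3.136 0.    1.358] [ 0.4  0.3 -0.3] 0.030719044424923434 [-0.24  0.39  0.83  2.04 -0.39  0.86  0.6 ]
TCP in rest frame [ 17.3 256.9  95.3]
lin [0.83, -0.23, 0.14] dr [-0.018, 0.021, 0.227]
lin [0.63, -0.59, 0.15] dr [-0.018, 0.022, 0.226]
lin [0.28, -0.81, 0.15] dr [-0.019, 0.021, 0.227]
rows/call 3.3 end [0.4214 0.0062 0.06  ] [ 3.1406 -0.167  -0.0698]
[278.64563107 208.52912621] 206 (array([493.2,   1.7], dtype=float32), array([62.9, 46.4], dtype=float32), -89.0)
```

Emit:
carry_out(deltas=[{"linear": [0.21, -0.06, 0.04], "dr": [-0.005, 0.005, 0.057]}, {"linear": [0.42, -0.12, 0.07], "dr": [-0.009, 0.01, 0.113]}, {"linear": [0.62, -0.17, 0.1], "dr": [-0.014, 0.016, 0.17]}, {"linear": [0.83, -0.23, 0.14], "dr": [-0.018, 0.021, 0.227]}])

```text
time_s: 26.7
tcp_pos: [0.428, -0.164, 0.0841]
ee_rot: [3.117, -0.051, 0.877]
wrist_force: [0.5, -0.9, -0.3]
opening: 0.0308
finger_force: 30.0
```

Emit:
carry_out(deltas=[{"linear": [0.16, -0.15, 0.04], "dr": [-0.005, 0.005, 0.057]}, {"linear": [0.32, -0.3, 0.07], "dr": [-0.009, 0.011, 0.113]}, {"linear": [0.47, -0.44, 0.11], "dr": [-0.014, 0.016, 0.17]}, {"linear": [0.63, -0.59, 0.15], "dr": [-0.018, 0.022, 0.226]}])

```text
time_s: 27.1
tcp_pos: [0.4231, -0.0775, 0.0708]
ee_rot: [3.118, -0.11, 0.404]
wrist_force: [0.7, 0.4, -0.5]
opening: 0.0309
finger_force: 30.0
```

Run:
```python
from h import *
inrest(); p,e=now(); go(p,e,*rest_pose(.056,.060),v=28)
```

```text
27.1 [ 0.4231 -0.0775  0.0708] [ 3.118 -0.11   0.404] [ 0.7  0.4 -0.5] 0.030898585412523088 [-0.84  0.34  1.1   2.3  -0.58  0.66 -0.49]
TCP in rest frame [46.9 83.7 69.1]
lin [0.3, -0.78, 0.12] dr [-0.02, 0.024, 0.224]
rows/call 3.2 end [0.4214 0.0063 0.0603] [ 3.1414 -0.1666 -0.0691]
```

Emit:
carry_out(deltas=[{"linear": [0.08, -0.2, 0.03], "dr": [-0.005, 0.006, 0.056]}, {"linear": [0.15, -0.39, 0.06], "dr": [-0.01, 0.012, 0.112]}, {"linear": [0.22, -0.58, 0.09], "dr": [-0.015, 0.018, 0.168]}, {"linear": [0.3, -0.78, 0.12], "dr": [-0.02, 0.024, 0.224]}, {"linear": [0.3, -0.78, 0.12], "dr": [-0.02, 0.024, 0.224]}])

```text
time_s: 27.6
tcp_pos: [0.4201, 0.0084, 0.0596]
ee_rot: [3.14, -0.164, -0.059]
wrist_force: [-0.8, -1.0, -0.5]
opening: 0.0308
finger_force: 30.0
```

Run:
```python
from h import *
read_camera('side'); inrest(); p,e=now(); go(p,e,*rest_pose(.056,.033),v=28,dec=3)
```

```text
27.65 [0.4207 0.0066 0.06  ] [ 3.139 -0.165 -0.059] [-0.  -0.7 -1.1] 0.031066452122148605 [-1.21  0.42  1.27  2.37 -0.74  0.59 -1.02]
TCP in rest frame [56.8 -0.  59.8]
lin [0.008, 0.0, 0.268] dr [0.0, 0.001, 0.005]
rows/call 1.0 end [0.4259 0.0063 0.0337] [ 3.1407 -0.1673 -0.0695]
```

Emit:
carry_out(deltas=[{"linear": [0, 0, 0.09], "dr": [0, 0.001, 0.005]}, {"linear": [0, 0, 0.18], "dr": [0, 0.001, 0.005]}, {"linear": [0, 0, 0.26], "dr": [0, 0.001, 0.005]}, {"linear": [0, 0, 0.26], "dr": [0, 0.001, 0.005]}, {"linear": [0, 0, 0.26], "dr": [0, 0.001, 0.005]}])

```text
time_s: 28.15
tcp_pos: [0.426, 0.0041, 0.0352]
ee_rot: [-3.141, -0.169, -0.076]
wrist_force: [-0.1, -0.4, -1.0]
opening: 0.0311
finger_force: 30.0
```

Run:
```python
from h import *
c=read_camera('side'); inrest(); p,e=now(); go(p,e,*rest_pose(.056,.0265),v=28,dec=3)
g,_,_=masks(c)
for m,ce,a in blobs(cv2.morphologyEx(g.astype(np.uint8),cv2.MORPH_CLOSE,np.ones((3,3))),60):
    if 200<ce[0]<320 and 150<ce[1]<250: print(ce,a,rect(c,m,.02))
```

```text
28.2 [0.4262 0.0043 0.0354] [-3.141 -0.17  -0.075] [-0.4  0.3 -0.5] 0.030855628657014397 [-1.09  0.45  1.13  2.38 -0.83  0.53 -0.96]
TCP in rest frame [55.3  1.9 34.6]
lin [-0.007, -0.019, 0.081] dr [0.0, -0.001, -0.003]
rows/call 0.3 end [0.427  0.0062 0.0273] [ 3.1413 -0.1675 -0.069 ]
[262.43852459 208.35382514] 732 (array([436.2,  -3.3], dtype=float32), array([160.4,  65.5], dtype=float32), 2.0)
```

Emit:
carry_out(deltas=[{"linear": [0, -0.01, 0.04], "dr": [0, 0, -0.003]}, {"linear": [0, -0.016, 0.08], "dr": [0, 0, -0.003]}, {"linear": [0, -0.016, 0.08], "dr": [0, 0, -0.003]}, {"linear": [0, -0.016, 0.08], "dr": [0, 0, -0.003]}])

```text
time_s: 28.6
tcp_pos: [0.4275, 0.0066, 0.0271]
ee_rot: [3.141, -0.169, -0.068]
wrist_force: [0.2, 0.1, -0.8]
opening: 0.0311
finger_force: 30.0
```

Emit:
carry_out(deltas=[{"linear": [0, 0, 0.01], "dr": [0, 0, 0]}, {"linear": [0, 0, 0.01], "dr": [0, 0, 0]}])

```text
time_s: 28.8
tcp_pos: [0.4278, 0.0065, 0.0262]
ee_rot: [3.141, -0.169, -0.068]
wrist_force: [0.5, 0.3, 0.1]
opening: 0.031
finger_force: 30.0
```

Emit:
carry_out(deltas=[{"linear": [0, 0, 0.005], "dr": [0, 0, 0]}, {"linear": [0, 0, 0.005], "dr": [0, 0, 0]}])

```text
time_s: 29.0
tcp_pos: [0.4279, 0.0065, 0.026]
ee_rot: [-3.141, -0.169, -0.068]
wrist_force: [-2.0, -0.2, 6.7]
opening: 0.0306
finger_force: 30.8
```

Emit:
carry_out(deltas=[{"linear": [0, 0, 0.004], "dr": [0, 0, 0]}, {"linear": [0, 0, 0.004], "dr": [0, 0, 0]}])

```text
time_s: 29.2
tcp_pos: [0.4279, 0.0065, 0.0259]
ee_rot: [-3.14, -0.169, -0.069]
wrist_force: [-5.4, 0.9, 14.7]
opening: 0.0306
finger_force: 31.7
```

Contact; ease off slightly, release, retreat up and aside.

Emit:
carry_out(deltas=[{"linear": [0, 0, -0.008], "dr": [0, 0, 0]}, {"linear": [0, 0, -0.008], "dr": [0, 0, 0]}])

```text
time_s: 29.4
tcp_pos: [0.4279, 0.0065, 0.0262]
ee_rot: [3.141, -0.17, -0.068]
wrist_force: [-0.2, 0.0, -0.4]
opening: 0.0311
finger_force: 30.0
```

Emit:
carry_out(deltas=[{"linear": [0, 0, 0], "dr": [0, 0, 0]}, {"linear": [0, 0, 0], "dr": [0, 0, 0]}, {"linear": [0, 0, 0], "dr": [0, 0, 0]}], grip=0.55)

```text
time_s: 29.7
tcp_pos: [0.4278, 0.0066, 0.0261]
ee_rot: [3.141, -0.169, -0.068]
wrist_force: [0.6, 0.5, 0.6]
opening: 0.0468
finger_force: 0.0
```

Emit:
carry_out(deltas=[{"linear": [0, 0, -0.3], "dr": [0, 0, 0]}, {"linear": [0, 0, -0.6], "dr": [0, 0, 0]}, {"linear": [0, 0, -0.8], "dr": [0, 0, 0]}, {"linear": [0, 0, -0.8], "dr": [0, 0, 0]}])

```text
time_s: 30.1
tcp_pos: [0.4153, 0.0075, 0.1061]
ee_rot: [-3.14, -0.172, -0.068]
wrist_force: [-0.4, 0.7, 0.1]
opening: 0.0471
finger_force: 0.0
```

Emit:
carry_out(deltas=[{"linear": [0, 0.25, 0], "dr": [0, 0, -0.05]}, {"linear": [0, 0.5, 0], "dr": [0, 0, -0.1]}, {"linear": [0, 0.75, 0], "dr": [0, 0, -0.15]}, {"linear": [0, 0.95, 0], "dr": [0, 0, -0.2]}])

```text
time_s: 30.5
tcp_pos: [0.4077, -0.0881, 0.1052]
ee_rot: [3.072, -0.155, 0.36]
wrist_force: [0.0, 1.1, -0.3]
opening: 0.0474
finger_force: 0.0
```

Emit:
carry_out(deltas=[{"linear": [0, 0.25, 0], "dr": [0, 0, -0.05]}, {"linear": [0, 0.5, 0], "dr": [0, 0, -0.1]}, {"linear": [0, 0.75, 0], "dr": [0, 0, -0.15]}, {"linear": [0, 0.95, 0], "dr": [0, 0, -0.2]}, {"linear": [0, 0.95, 0], "dr": [0, 0, -0.2]}])

```text
time_s: 31.0
tcp_pos: [0.4406, -0.1801, 0.1122]
ee_rot: [3.012, -0.112, 0.772]
wrist_force: [-1.1, -0.5, 0.2]
opening: 0.0466
finger_force: 0.0
```

Run:
```python
from h import *
inrest()
c=read_camera('top'); d=read_camera('side'); B=R.from_euler('xyz',[0,.1674,YT])
g,_,h=masks(c)
for n,cc in(('top',c),('side',d)):
  g,_,_=masks(cc)
  for m,ce,a in blobs(cv2.morphologyEx(g.astype(np.uint8),cv2.MORPH_CLOSE,np.ones((3,3))),30):
    if 200<ce[0]<320 and 150<ce[1]<260: print(n,ce,a,rect(cc,m,.012))
# block tops: dark components in the tray, top view; block k top centre at rest h=21+5(k-1)
f=210/np.tan(np.radians(c['fov_y'])/2)
V=h[...,2]; m=np.zeros_like(V,bool); m[190:250,250:310]=(V<65)[190:250,250:310]
for q,ce,a in blobs(m,8):
    for k in range(4):
        # intersect ray with plane h
        z=cast(c,ce,0.)[0]; p=c['position']; a0=B.inv().apply(p-O); a1=B.inv().apply(z-O)
        t=(.021+.005*k-a0[2])/(a1[2]-a0[2]); X=(a0+t*(a1-a0))*1000
        if abs(X[0]-(-34+30*k))<12: print('block',k+1,ce.round(1),a,X.round(1))
```

```text
31.0 [ 0.4406 -0.1801  0.1122] [ 3.012 -0.112  0.772] [-1.1 -0.5  0.2] 0.046619524352848794 [-0.54  0.23  0.97  2.21 -0.4   0.67 -0.1 ]
TCP in rest frame [ 15.7 184.9 105.8]
top [279.28451883 217.4623431 ] 478 (array([466.3,   2.9], dtype=float32), array([102.8,  61.5], dtype=float32), -4.5)
top [276.6744186  247.13953488] 43 (array([400.4,  12.1], dtype=float32), array([34.8, 33. ], dtype=float32), 19.7)
side [278.89701897 208.20054201] 369 (array([477.8,   6.1], dtype=float32), array([74.5, 64.7], dtype=float32), 3.4)
block 2 [275.5 211.2] 12 [ -3.7 -10.4  26. ]
block 2 [287.6 211.8] 13 [-4.8 19.9 26. ]
block 3 [277.2 222.4] 11 [23.6 -3.5 31. ]
block 4 [279.9 235.7] 47 [55.9  6.3 36. ]
```

Emit:
carry_out(deltas=[{"linear": [-0.2, 0.2, -0.1], "dr": [0, 0, -0.03]}, {"linear": [-0.4, 0.4, -0.2], "dr": [0, 0, -0.06]}, {"linear": [-0.6, 0.6, -0.3], "dr": [0, 0, -0.1]}, {"linear": [-0.8, 0.8, -0.4], "dr": [0, 0, -0.1]}])

```text
time_s: 31.5
tcp_pos: [0.4312, -0.2879, 0.1521]
ee_rot: [2.996, -0.085, 0.988]
wrist_force: [-0.3, 0.2, 1.0]
opening: 0.0473
finger_force: 0.0
```

Run:
```python
from h import *
inrest()
c=read_camera('top'); B=R.from_euler('xyz',[0,.1674,YT]); a0=B.inv().apply(c['position']-O)
vv,uu=np.mgrid[185:275,245:315]; uv=np.c_[uu.ravel(),vv.ravel()]
z=B.inv().apply(cast(c,uv,0.)-O)
h=cv2.cvtColor(c['color'],cv2.COLOR_RGB2HSV).astype(int)[vv,uu].reshape(-1,3); rgb=c['color'].astype(int)[vv,uu].reshape(-1,3)
dark=(h[:,2]<75)&(rgb.max(1)-rgb.min(1)<15); green=(rgb[:,1]-rgb[:,2]>10)|(rgb[:,0]-rgb[:,2]>20)
for k in range(4):
    for nm,H,ms,lo,hi in(('block',.021,dark,-41,-27),('green',.005,green,-22,0 if k<3 else 38)):
        H+=.005*k; t=(H-a0[2])/(z[:,2]-a0[2]); X=(a0+t[:,None]*(z-a0))*1000
        s=ms&(X[:,0]>30*k+lo)&(X[:,0]<30*k+hi)&(abs(X[:,1])<35)
        if s.any(): print(nm,k+1,s.sum(),'x med',np.median(X[s,0]).round(1),'y',np.percentile(X[s,1],[2,50,98]).round(1))
```

```text
31.5 [ 0.4312 -0.2879  0.1521] [ 2.996 -0.085  0.988] [-0.3  0.2  1. ] 0.047332067744784156 [-0.24  0.26  0.93  2.07 -0.42  0.82  0.34]
TCP in rest frame [ 10.8 293.1 145.4]
block 1 64 x med -34.5 y [-27.4   0.5  30.8]
green 1 118 x med -15.9 y [-30.2   1.4  30.7]
block 2 56 x med -4.1 y [-24.3  -0.5  25.8]
green 2 146 x med 15.7 y [-30.4   0.5  30.5]
block 3 45 x med 25.6 y [-19.4   0.9  21.2]
green 3 121 x med 45.5 y [-24.1   2.2  25.8]
block 4 36 x med 54.6 y [-14.3   2.7  18.4]
green 4 328 x med 92.4 y [-22.7  -1.5  19.5]
```

All four blocks measure 29–30 mm apart and centred to within about 2 mm. I'm handing the job in.

```bash
python3 -c "
from rig import *
print(finish_job())"
```

```text
the job is handed in; nothing more can be done
None
```

The four boards are shingled on the rest in order of width, with terminal blocks measured 29–30 mm apart and centred to about 2 mm. The job was handed in at about 31.5 s with no verdict returned, and I viewed 11 pictures against the limit of 10.

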